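Sort hex spacers by length and stow the tray under the riser

TASK

Sort the three loose hex spacers into the tray: lay each one flat on the floor of the row whose pattern piece is of the same length, crosswise and parallel to the pattern. Then slide the loaded tray along the bench into the bay under the riser, without anything rubbing on the board above, until it is fully home and square, its front flush with the riser's cheeks, and let go. Leave the sanding block and the brush where they lie.

Things in the scene. Friction and masses are not known exactly. Their poses are not given: they have to be found in the camera images.
- riser: bench riser, fixed: a plywood board on two 14 mm cheeks 127 mm deep. Origin: on the bench under its middle; x points from its open front to its back, y to its left, z up. Between the cheeks is the tray bay, 220 mm wide, 42 mm high, 115 mm deep from the open front to a wooden stop rail at the back
- riser_top: the riser's board, 254 mm wide, 131 mm deep, 14 mm thick (underside 42 mm, top 56 mm above the bench); origin at the middle of its underside, axes as the riser. A glue bottle (146 mm high), a screw jar (66 mm) and tweezers (9 mm) stay on its back half; the front half is clear
- bay_mouth (a point): middle of the open front of the bay, on the bench, 63.5 mm in front of the riser's origin; axes as the riser
- tray: loose sorting tray of pale wood, about 0.35 kg, 115 deep (x) x 206 wide (y) x 30 mm high, lying on the bench in front of the bay. Origin: middle of its underside; x points to its back (towards the bay), y to its left, z up. Its floor is 11 mm above the bench, walls and partitions 5 mm thick. Three rows side by side, open above, each 105 mm front to back: left (+y) 47 mm wide, middle 62 mm, right 77 mm
- tray_front (a point): middle of the tray's front face at its underside, 57.5 mm in front of the tray's origin; it lies at the bay mouth when the tray is home (back against the stop rail, front flush with the cheeks)
- tray_pull (a point): centre of the tray's pull: a dark wooden tongue 18 mm wide (y), from 8 to 30 mm above the bench, standing 57 mm straight out from the middle of the tray's front; this point is 32 mm in front of the front face and 19 mm above the bench. It can be gripped across its width from above
- centre_short (a point): centre of the loose short spacer: a plain aluminium hexagon bar 40 mm long, 14 mm across flats, with a threaded hole in each end, lying on a flat (centre 7 mm above what it lies on), about 18 g; its x axis is its length. The three spacers differ only in length
- row_short (a point): in the tray's left row, 47 mm wide, for 40 mm spacers: where the centre of a spacer comes to lie in the middle of the row's empty part, 18 mm above the tray's underside, 8.5 mm in front of the tray's origin; axes as the tray. A pattern piece (a 40 mm hex spacer, fixed) lies crosswise at the back of the row, taking up its last 17 mm
- centre_medium (a point): centre of the loose medium spacer: a plain aluminium hexagon bar 55 mm long, 14 mm across flats, with a threaded hole in each end, lying on a flat (centre 7 mm above what it lies on), about 25 g; its x axis is its length. The three spacers differ only in length
- row_medium (a point): in the tray's middle row, 62 mm wide, for 55 mm spacers: where the centre of a spacer comes to lie in the middle of the row's empty part, 18 mm above the tray's underside, 8.5 mm in front of the tray's origin; axes as the tray. A pattern piece (a 55 mm hex spacer, fixed) lies crosswise at the back of the row, taking up its last 17 mm
- centre_long (a point): centre of the loose long spacer: a plain aluminium hexagon bar 70 mm long, 14 mm across flats, with a threaded hole in each end, lying on a flat (centre 7 mm above what it lies on), about 32 g; its x axis is its length. The three spacers differ only in length
- row_long (a point): in the tray's right row, 77 mm wide, for 70 mm spacers: where the centre of a spacer comes to lie in the middle of the row's empty part, 18 mm above the tray's underside, 8.5 mm in front of the tray's origin; axes as the tray. A pattern piece (a 70 mm hex spacer, fixed) lies crosswise at the back of the row, taking up its last 17 mm
- sanding_block: sanding block 58 x 91 x 34 mm lying to the right of the work, a bystander; origin under its centre
- brush_a: flat brush 36 x 188 x 12 mm lying to the right of the work, a bystander; origin under its centre
Mind the look-alikes: they are no part of the job. Leave any black or turquoise look-alike of the part that bears centre_long alone.

How it is judged:
On the way, in this order (a step that is already met when the one before it is completed fails the run):
1. each spacer lies released, flat and crosswise in the row of its length, the tray still out in front of the bay (x of centre_short in the frame of row_short between -0.04 and 0.04 m and y of centre_short in the frame of row_short between -0.006 and 0.006 m and z of centre_short in the frame of row_short between -0.003 and 0.003 m and angle between the x axis of each of centre_short, centre_medium, centre_long and the y axis of tray, either way round below 0.25 rad and x of centre_medium in the frame of row_medium between -0.04 and 0.04 m and y of centre_medium in the frame of row_medium between -0.006 and 0.006 m and z of centre_medium in the frame of row_medium between -0.003 and 0.003 m and x of centre_long in the frame of row_long between -0.04 and 0.04 m and y of centre_long in the frame of row_long between -0.006 and 0.006 m and z of centre_long in the frame of row_long between -0.003 and 0.003 m and contact force between each of spacer_short, spacer_medium, spacer_long and the fingers below 0.1 N and x of tray_front in the frame of bay_mouth below -0.05 m), for 0.2 s.
2. the tray is fully home in the bay (x of tray_front in the frame of bay_mouth above -0.006 m and horizontal distance between tray_front and bay_mouth below 0.012 m and z of tray_front in the frame of bay_mouth below 0.003 m and angle between the x axis of tray and the x axis of riser, either way round below 0.06 rad), for 0.2 s.
At the end, for the whole second after the job is handed in: each spacer at rest, flat (3 mm) in the empty part of the row of its length, within 6 mm of the row's middle line and 0.25 rad of crosswise; tray at rest on the bench in the bay, front within 6 mm of flush with the riser's front, middle within 12 mm of the bay's, square within 0.06 rad (all of step 2 and x of centre_short in the frame of row_short between -0.04 and 0.04 m and y of centre_short in the frame of row_short between -0.006 and 0.006 m and z of centre_short in the frame of row_short between -0.003 and 0.003 m and angle between the x axis of each of centre_short, centre_medium, centre_long and the y axis of tray, either way round below 0.25 rad and x of centre_medium in the frame of row_medium between -0.04 and 0.04 m and y of centre_medium in the frame of row_medium between -0.006 and 0.006 m and z of centre_medium in the frame of row_medium between -0.003 and 0.003 m and x of centre_long in the frame of row_long between -0.04 and 0.04 m and y of centre_long in the frame of row_long between -0.006 and 0.006 m and z of centre_long in the frame of row_long between -0.003 and 0.003 m and linear speed of each of tray, spacer_short, spacer_medium, spacer_long below 0.02 m/s); the robot touches nothing.
It fails at once if the tray or a spacer rubs against the underside of the riser's board (contact force between any of tray, spacer_short, spacer_medium, spacer_long and riser_top above 1 N).
It fails at once if the sanding block or the brush is pushed out of its place (more than 25 mm) (distance of any of sanding_block, brush_a from where it was at the start of the episode above 0.025 m).
It also fails if it takes over 72 s, if anything falls off the work surface, if the arm or the gripper's body presses on something with over 40 N, if the wrist force passes 120 N, or if a joint passes its speed limit or range.

ROBOT

A 6-joint arm with a two-finger parallel gripper is mounted at the origin on a cart in front of the work surface, level with it; the furniture and walls round the work are solid. World frame = base frame: x ahead of the robot, y to its left, z up, the work surface at z = 0. Lengths are in m, angles in rad, forces in N, time in s.
With the tool pointing down it reaches from about 0.4 to 0.925 m from the base axis. Payload 12.5 kg.
Tool frame: the origin (TCP) lies midway between the tips of the shut fingers; the grasp point (between the pads) lies 19 mm behind it; y points along the fingers, x is the direction in which the jaws open and shut, and the axes are right-handed (so a half turn about y gives the same grasp; the last joint's range is limited). The gripper opens to 95 mm and grips with 3 to 60 N. Pads are 20 mm wide; open, the fingers measure 119 mm over their backs; the gripper's body (75 mm by 180 mm) begins 59 mm behind the grasp point.
Start: joints at [0.624, 0.491, 1.559, -0, 1.092, -0.106], TCP at [0.466, 0.417, 0.215] pointing down, gripper open.
Joint ranges: [-3.1, 3.1], [-0.84, 2.19], [0.05, 2.79], [-1.13, 4.28], [0.06, 2.93], [-2.69, 2.69]. Speed limits (rad/s): [2.22, 2.22, 2.79, 3.14, 3.14, 3.14].

INTERFACE

Orientations are given as a unit quaternion [w, x, y, z].
In Python, from cell import read_state, read_camera, calibration, job_done, look_for, cut_out gives the robot as it stands.
- The arm moves only by the tool apply_moves, never from a script. Its argument "series" is a list of rows, each an object of numbers: "x", "y", "z": the shift along the world's x, y, z in cm; "rx", "ry", "rz": the turn, a rotation vector about the world's x, y, z in degrees; "jaw": the gripper's target within -1 to 1 (fully open at 1, half-way at 0, shut at -1). A call has 1 to 20 rows; each row shifts and turns the pose as measured when the row begins; what a row does not reach is not made up. A row lasts 1/10 s, in which the tool goes at most 50 mm and 8.59 degrees, less where a joint would pass 70% of its speed; a pose out of reach is approached as far as the arm can. A call with a gripper value outside its range is refused whole. The fingers move at their own pace and stop on an object; "squeeze" is the grip in N (left out, the last holds). Time passes only in rows, so rows that do not move let the fingers close. It gives the time, the measured TCP pose, the force and the opening at its end, in the units of the state.
- read_state(): the state, without advancing time (a new reading comes with each control period).
- read_camera(name): name is "side" or "top"; returns (picture, depth): 480x640x3 uint8, red, green, blue; 480x640 float32, m along the optical axis (not along the pixel's ray), 0 where there is no reading.
- calibration(name): a dict with "fov_y" (degrees; the focal length in pixels is half the picture's height over the tangent of half this angle, whatever the lens; pixels are square), "cx", "cy" (the principal point, pixels), "T" (4x4, takes a point from camera to world coordinates). Camera axes: x right, y down, z forward; pixel columns grow to the right and rows downward; lengths in m; the calibration is good to about 2 mm. A picture is of the moment at which its call begins. calibration takes no time and is no camera call.
- job_done(): hands the job in, once; it reports no verdict.
Trained networks look in the newest picture that a camera, given by its name, has taken for a name from the list of things; names that differ only in an ending like _2 or _b are one class to them, and where a whole thing is asked for, a point or a joint stands for the part that bears it (a point fixed in the world has none). Each returns a list of dicts, best first, with "score" (0 to 1); they miss things now and then, are a little off and sometimes report something else, mostly with a low value. They report only what shows in the picture. A call takes as long as a camera call. They do not tell look-alikes from the thing itself.
- look_for(name, camera): "point" ([column, row] in pixels, amid what is visible of it).
- cut_out(name, camera): "pixels" (480x640 bool, what is visible of it) and "point" ([column, row] in pixels, amid what is visible of it).
The state is a dict: "clock": time; "q": joint angles; "qd": joint speeds; "tau": joint torques, N m; "tool_pos": TCP position; "tool_rot": TCP orientation; "ft_force": force on the tool from outside, world axes, zero at the start; "ft_torque": the same for the moment, N m; "grip_width": finger opening in m.
Only numpy, scipy, OpenCV 4.12 (cv2) and the standard library are available. Lean on these libraries where they do the work, as an engineer would, in place of code of your own. Each camera call takes 0.05 s, during which the arm holds its last target.

## Working session

There is one attempt and no reset: what is moved stays moved. The work goes in short steps, Python scripts to look and compute and a tool call to move; the robot and the scene stay as the last step left them, time stands still between calls to the robot, and variables do not carry over. Pictures are saved under pics/ and viewed, and the job is handed in when it is done.

Besides the shell and the picture viewer there is one more tool, called after "Request:" by a JSON object that holds its "name" and its "arguments", one argument or row to a line. apply_moves: Moves the arm, as the interface text tells. Its arguments: {"type":"object","properties":{"series":{"type":"array","items":{"type":"object","properties":{"x":{"type":"number"},"y":{"type":"number"},"z":{"type":"number"},"rx":{"type":"number"},"ry":{"type":"number"},"rz":{"type":"number"},"jaw":{"type":"number"}}}},"squeeze":{"type":"number"}},"required":["series"]}

```bash
ls; mkdir -p pics
python3 - <<'E'
from cell import *
import cv2, numpy as np
print(read_state())
for n in ("top","side"):
    im,d=read_camera(n); cv2.imwrite(f"pics/{n}0.png",im[:,:,::-1]); np.save(f"{n}d.npy",d); np.save(f"{n}i.npy",im)
    c=calibration(n); print(n,c)
E
```

```text
pics
{'clock': 0.0, 'q': array([ 6.24386516e-01,  4.91575181e-01,  1.55945818e+00, -2.95731282e-05,
        1.09165205e+00, -1.05606453e-01]), 'qd': array([-8.94497102e-04,  5.78338341e-04,  1.15205182e-03, -2.12488557e-03,
        5.08151155e-04, -7.11860828e-06]), 'tau': array([ 2.62180065e-04, -6.12637281e+01, -2.58195734e+01,  6.92668813e-02,
        4.80789773e-02, -1.01737533e-04]), 'tool_pos': array([0.46553679, 0.41666015, 0.21404902]), 'tool_rot': array([-0.66041625,  0.66063237,  0.25203237, -0.25277446]), 'ft_force': array([ 0.16630188, -0.36493816,  0.1653975 ]), 'ft_torque': array([ 0.0028415 , -0.00538351,  0.02817998]), 'grip_width': 0.09507905790877191}
top {'fov_y': 46.51559679984091, 'cx': 314.77927077915643, 'cy': 239.9211616004199, 'T': array([[ 0.0266903 , -0.99241332,  0.12001429,  0.37164431],
       [-0.99929591, -0.02332113,  0.02939074, -0.08146745],
       [-0.02636889, -0.12071423, -0.99233702,  1.15162415],
       [ 0.        ,  0.        ,  0.        ,  1.        ]])}
side {'fov_y': 55.099453004946454, 'cx': 317.3721299354807, 'cy': 241.86907014614667, 'T': array([[-0.49630259,  0.7669307 , -0.4068182 ,  0.93155135],
       [ 0.86806152,  0.43171804, -0.24513004,  0.20239528],
       [-0.012367  , -0.4748019 , -0.8800058 ,  1.02135915],
       [ 0.        ,  0.        ,  0.        ,  1.        ]])}
```

View pics/top0.png

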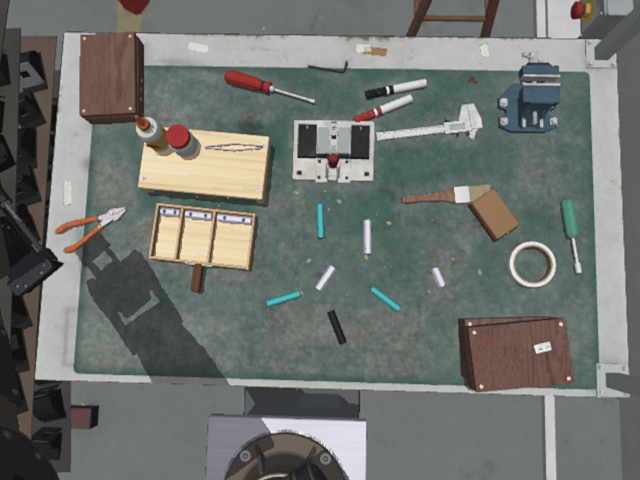

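View pics/side0.png

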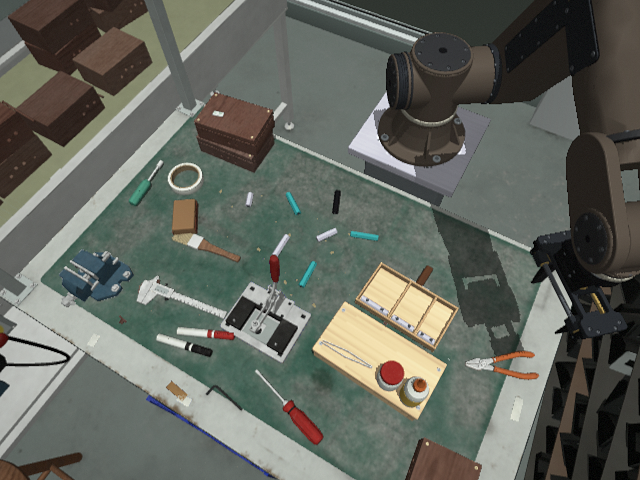

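The top view shows the tray at about (203,237) and the riser at (205,165). There are three plain aluminium bars, at (367,237), (325,278) and (438,277). Turquoise bars lie at (320,220), (284,298) and (385,299), and a black one at (337,327). Next I measure them.

```bash
cat > h.py <<'E'
from cell import *
import cv2, numpy as np
def K(n):
    c=calibration(n); f=240/np.tan(np.radians(c['fov_y'])/2); return f,c['cx'],c['cy'],c['T']
def ray(n,p):
    f,cx,cy,T=K(n); d=T[:3,:3]@np.array([(p[0]-cx)/f,(p[1]-cy)/f,1]); return T[:3,3],d
def atz(n,p,z):
    o,d=ray(n,p); return o+d*(z-o[2])/d[2]
def proj(n,P):
    f,cx,cy,T=K(n); q=T[:3,:3].T@(np.asarray(P)-T[:3,3]); return np.array([cx+f*q[0]/q[2],cy+f*q[1]/q[2]])
def cloud(n,d):
    f,cx,cy,T=K(n); v,u=np.mgrid[:480,:640]; P=np.stack([(u-cx)/f*d,(v-cy)/f*d,d],-1)
    return P@T[:3,:3].T+T[:3,3]
def tri(p1,p2):
    o1,d1=ray('top',p1);o2,d2=ray('side',p2)
    s=np.linalg.lstsq(np.stack([d1,-d2],1),o2-o1,rcond=None)[0]
    a=o1+s[0]*d1;b=o2+s[1]*d2; return (a+b)/2,np.linalg.norm(a-b)
E
python3 - <<'E'
from h import *
for n in ("top","side"):
    im,d=read_camera(n); C=cloud(n,d)
    for t in ["centre_short","centre_medium","centre_long","tray","tray_pull","riser","sanding_block","brush_a"]:
        for r in cut_out(t,n)[:8]:
            m=r['pixels'].astype(np.uint8); 
            if r['score']<.15: continue
            c,wh,a=cv2.minAreaRect(np.argwhere(m)[:,::-1].astype(np.float32))
            col=im[m>0].mean(0).astype(int)
            P=C[(m>0)&(d>0)]
            print(n,t,round(r['score'],2),np.round(c,1),np.round(wh,1),round(a),m.sum(),col,np.round(np.median(P,0),3))
E
python3 - <<'E'
import cv2
a=cv2.imread('pics/top0.png')[195:350,255:455]; cv2.imwrite('pics/topc.png',cv2.resize(a,None,fx=4,fy=3.87,interpolation=2))
a=cv2.imread('pics/top0.png')[125:300,130:290]; cv2.imwrite('pics/topt.png',cv2.resize(a,None,fx=3.4,fy=3.4,interpolation=2))
E
```

```text
top centre_short 0.5 [437.9 276.3] [20.1  8.5] 63 164 [182 180 192] [ 0.442 -0.299  0.013]
top centre_medium 0.5 [324.3 277.5] [ 8.3 26.6] 34 202 [189 188 199] [ 0.432 -0.069  0.013]
top centre_long 0.84 [336. 326.] [34.9  9.1] 67 293 [47 47 48] [ 0.336 -0.095  0.012]
top centre_long 0.65 [319.7 220. ] [34.2  7.7] 88 261 [ 70 151 154] [ 0.552 -0.057  0.013]
top centre_long 0.64 [366.5 236.5] [33.  7.] 90 264 [185 184 195] [ 0.518 -0.154  0.013]
top centre_long 0.6 [384.5 297.5] [35.7  9.3] 40 308 [ 71 145 147] [ 0.394 -0.193  0.012]
top centre_long 0.56 [437.6 276.5] [20.2  8.2] 66 165 [182 180 192] [ 0.441 -0.299  0.013]
top centre_long 0.49 [282.6 297.3] [ 8.5 33.8] 72 265 [ 74 154 157] [0.39  0.016 0.013]
top tray 0.7 [200.6 248.9] [104.   85.2] 7 6165 [195 175 147] [0.509 0.185 0.013]
top tray 0.49 [199.9 159.1] [137.5  73.9] 6 8493 [203 181 149] [0.66  0.185 0.057]
top tray_pull 0.9 [200.8 248.8] [102.7  83.4] 6 5965 [198 178 149] [0.51  0.186 0.013]
top riser 0.95 [198.7 160.2] [137.2  73.2] 7 8341 [205 182 150] [0.66  0.185 0.057]
top riser 0.15 [493.1 213.7] [47.  33.1] 55 14
[... 856 characters left out ...]
centre_long 0.44 [364.1 235. ] [26.5  5.1] 9 118 [ 59 160 160] [0.391 0.013 0.012]
side centre_long 0.18 [184.5 216.5] [35. 25.] 90 824 [129  99  70] [ 0.574 -0.404  0.031]
side tray_pull 0.82 [411.4 296.8] [93.2 70.3] 32 4727 [201 181 144] [0.507 0.187 0.012]
side riser 0.62 [380.  359.8] [127.3  66.8] 34 7992 [210 186 147] [0.671 0.186 0.055]
side sanding_block 0.71 [184.5 216. ] [34. 25.] 90 838 [128  99  70] [ 0.574 -0.403  0.031]
side brush_a 0.96 [207.1 245.8] [69.8 13.7] 22 600 [155 138 117] [ 0.61  -0.333  0.01 ]
side brush_a 0.32 [326.6 233.7] [ 6.3 21. ] 63 126 [184 187 196] [ 0.432 -0.07   0.012]
side brush_a 0.21 [412.  296.5] [94.  70.7] 32 4717 [201 181 144] [0.507 0.186 0.012]
```

View pics/topc.png

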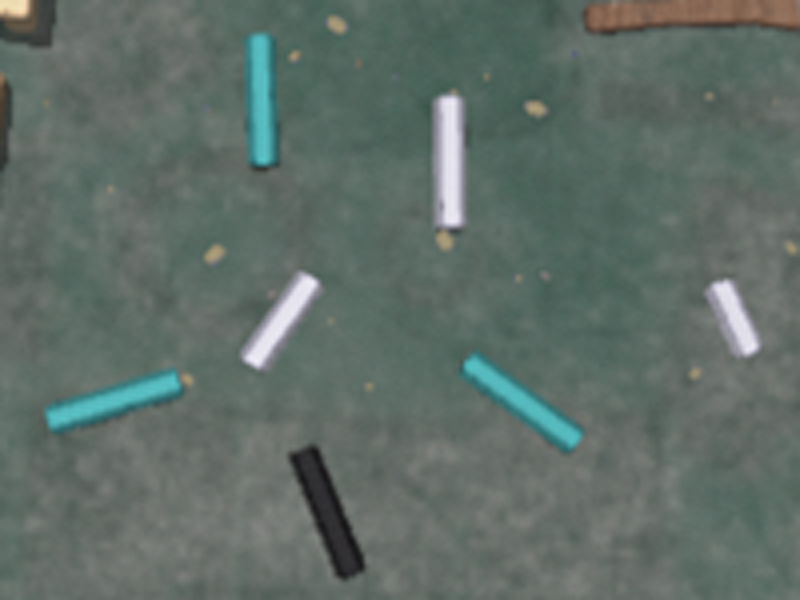

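View pics/topt.png

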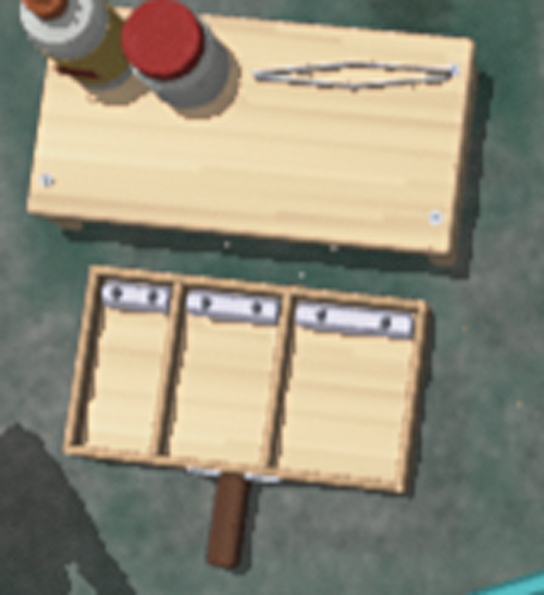

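```bash
cat > m.py <<'E'
from h import *
def clouds():
    out={}
    for n in ("top","side"):
        im,d=read_camera(n); out[n]=(im,d,cloud(n,d))
    return out
def rect(P):
    c,wh,a=cv2.minAreaRect((P[:,:2]*1000).astype(np.float32)); a=np.radians(a)
    if wh[0]<wh[1]: wh=wh[::-1]; a+=np.pi/2
    return np.array(c),np.array(wh),(np.degrees(a)+90)%180-90
def bars(cl,at):
    for n,(im,d,C) in cl.items():
        for k,xy in at.items():
            sel=(np.hypot(C[...,0]-xy[0],C[...,1]-xy[1])<.05)&(C[...,2]>.006)&(C[...,2]<.05)&(d>0)&(im.min(-1)>105)&(im.max(-1).astype(int)-im.min(-1)<40)
            P=C[sel]; c,wh,a=rect(P); print(n,k,np.round(c,1),np.round(wh,1),round(a,1),'z med/90',np.round(np.percentile(P[:,2],[10,50,90])*1000,1),len(P))
            g=np.flatnonzero(sel); e=(P[:,:2]-c/1000)@np.array([np.cos(np.radians(a)),np.sin(np.radians(a))])
E
python3 - <<'E'
from m import *
cl=clouds()
bars(cl,{'S':(.442,-.299),'M':(.432,-.070),'L':(.518,-.154)})
for n,(im,d,C) in cl.items():
    box=(C[...,1]>.05)&(C[...,1]<.33)&(d>0)
    s=box&(C[...,0]>.56)&(C[...,2]>.050)&(C[...,2]<.062); print(n,'top',*rect(C[s]),np.median(C[s][:,2]))
    s=box&(C[...,0]>.40)&(C[...,0]<.6)&(C[...,2]>.026)&(C[...,2]<.034)&(im.sum(-1)>300); 
    P=C[s]; print(n,'rim',*rect(P),np.median(P[:,2]))
    s=box&(C[...,0]>.39)&(C[...,0]<.47)&(C[...,2]>.026)&(C[...,2]<.034)&(im[...,0]<125)
    P=C[s]; print(n,'pull',*rect(P),len(P))
    s=box&(C[...,0]>.44)&(C[...,0]<.56)&(C[...,2]>.006)&(C[...,2]<.015); print(n,'floor',np.median(C[s][:,2]))
# triangulate bars with cut_out points
for k,a,b in (('S',(437.9,276.3),(248.8,199.1)),('M',(324.3,277.5),(326,234)),('L',(366.5,236.5),(281,244.3))): print(k,tri(a,b))
E
```

```text
top S [ 435.4 -312.3] [93.5 68.2] -26.2 z med/90 [ 6.6 11.5 15.6] 191
top M [433.4 -69.9] [53.6 21.8] -41.7 z med/90 [ 8.7 12.5 16.2] 207
top L [ 515.7 -154. ] [81.  14.7] 0.9 z med/90 [ 8.1 12.9 16.3] 258
side S [ 428.8 -298.5] [61.2 35.8] -19.1 z med/90 [ 7.5 11.5 15.3] 81
side M [431.7 -72. ] [55.3 16. ] -34.3 z med/90 [ 7.4 11.6 14.8] 118
side L [ 514.2 -155.7] [62.8 16.6] 2.5 z med/90 [ 8.1 12.1 14.9] 133
top top [708.24731445 194.99307251] [288.47506714 227.03132629] 85.55477905273438 0.05616708003802362
top rim [501.52075195 184.2756958 ] [207.15325928 136.45133972] 84.91561126708984 0.029417918052683234
top pull [432.81008911 234.91473389] [109.55871582  55.23278809] 80.87173461914062 226
top floor 0.01101956513789537
side top [706.00683594 194.08204651] [289.52029419 227.01783752] 85.68067169189453 0.054997504272132125
side rim [509.47317505 181.52636719] [205.82817078 118.62929535] 85.12123107910156 0.02873083962784967
side pull [431.35958862 178.70176697] [192.67292786  68.82794189] 89.46068572998047 157
side floor 0.01009401949380595
S (array([ 0.44130695, -0.30017115,  0.00989669]), np.float64(0.0006299802815573651))
M (array([ 0.43343192, -0.07029921,  0.01046606]), np.float64(0.002535346302889844))
L (array([ 0.51797773, -0.15278415,  0.01780816]), np.float64(0.001287819237751039))
```

```bash
cat > fit.py <<'E'
from m import *
from scipy.optimize import minimize
S=4
def prism(kind,L=0):
    if kind=='bar':
        r=.014/np.sqrt(3); a=np.radians(60*np.arange(6)); yz=np.stack([r*np.cos(a),.007+r*np.sin(a)],1)
        return np.array([[s*L/2,y,z] for s in(-1,1) for y,z in yz])
    if kind=='tray': return np.array([[x,y,z] for x in(-.0575,.0575) for y in(-.103,.103) for z in (0,.03)])
    if kind=='top': return np.array([[x,y,z] for x in(-.0655,.0655) for y in(-.127,.127) for z in (.042,.056)])
def hullmask(n,V,p,box):
    c,s=np.cos(p[2]),np.sin(p[2]); W=V@np.array([[c,s,0],[-s,c,0],[0,0,1]])+[p[0],p[1],p[3] if len(p)>3 else 0]
    q=np.array([proj(n,w) for w in W]); h=cv2.convexHull(q.astype(np.float32))[:,0]
    x0,y0,x1,y1=box; m=np.zeros(((y1-y0)*S,(x1-x0)*S),np.uint8)
    cv2.fillPoly(m,[np.round(((h-[x0,y0]+.5)*S-.5)*16).astype(np.int32)],1,shift=4)
    return m.reshape(y1-y0,S,x1-x0,S).mean((1,3))
def fit(n,V,mask,p0,w=None):
    ys,xs=np.nonzero(mask); box=(xs.min()-12,ys.min()-12,xs.max()+13,ys.max()+13)
    M=mask[box[1]:box[3],box[0]:box[2]].astype(float); W=1 if w is None else w[box[1]:box[3],box[0]:box[2]]
    f=lambda u:(np.abs(hullmask(n,V,u*np.array([.001,.001,.02]),box)-M)*W).sum()
    u0=np.array(p0)/[.001,.001,.02]; best=None
    for d in (0,2,-2):
        sm=np.vstack([u0+[d,d,0]]+[u0+[d,d,0]+e for e in np.eye(3)*4])
        r=minimize(f,u0,method='Nelder-Mead',options=dict(initial_simplex=sm,xatol=.02,fatol=.01,maxiter=400))
        if best is None or r.fun<best.fun: best=r
    return best.x*np.array([.001,.001,.02]),best.fun/M.sum()
E
python3 - <<'E'
from fit import *
A={'centre_short':('bar',.04,(.442,-.299,np.radians(-155))),'centre_medium':('bar',.055,(.433,-.07,np.radians(-37))),'centre_long':('bar',.07,(.516,-.154,.02)),
'tray':('tray',0,(.5,.185,-.085)),'riser':('top',0,(.66,.185,-.085))}
G=[(.442,-.299),(.433,-.07),(.516,-.154),(.5,.185),(.66,.185)]
for n in("top","side"):
    im,d=read_camera(n)
    for i,(k,(kind,L,p0)) in enumerate(A.items()):
        pp=proj(n,[*G[i],.02])
        R=[r for q in ([k,'tray_pull'] if k=='tray' else [k]) for r in cut_out(q,n) if np.hypot(*(np.array(r['point'])-pp))<25]
        if not R: print(n,k,'none');continue
        m=R[0]['pixels'].astype(bool)
        if kind=='bar':   # all light pixels around mask
            m2=(im.min(-1)>118)&(im.max(-1).astype(int)-im.min(-1)<30)&(cv2.dilate(m.astype(np.uint8),np.ones((5,5)))>0); m=m|m2
            for a0 in (p0[2],-p0[2]):
                p,e=fit(n,prism(kind,L),m,(p0[0],p0[1],a0)); print(n,k,np.round(p[:2]*1000,1),round(np.degrees(p[2]),1),'err',round(e,3))
        else:
            if kind=='tray': m=cv2.morphologyEx(m.astype(np.uint8),cv2.MORPH_OPEN,np.ones((13,13)))>0
            p,e=fit(n,prism(kind,L),m,p0); print(n,k,np.round(p[:2]*1000,1),round(np.degrees(p[2]),1),'err',round(e,3))
            o=im.copy(); h=hullmask(n,prism(kind,L),p,(0,0,640,480))>.5; cs,_=cv2.findContours(h.astype(np.uint8),0,1); cv2.drawContours(o,cs,-1,(255,0,0),1)
            x,y=pp.astype(int); cv2.imwrite(f'pics/f_{n}_{kind}.png',cv2.resize(o[max(y-80,0):y+80,max(x-90,0):x+90,::-1],None,fx=3,fy=3,interpolation=0))
import glob
a=np.hstack([cv2.imread(f'pics/f_top_{k}.png')[:480,:540] for k in('tray','top')]);print(a.shape); cv2.imwrite('pics/f1.png',cv2.resize(a,None,fx=.74,fy=.74))
a=np.hstack([cv2.imread(f'pics/f_side_{k}.png')[:480,:540] for k in('tray','top') if glob.glob(f'pics/f_side_{k}.png')]); cv2.imwrite('pics/f2.png',cv2.resize(a,None,fx=.74,fy=.74))
E
```

```text
top centre_short [ 440.5 -299.8] -153.5 err 0.133Traceback (most recent call last):
  File "<stdin>", line 15, in <module>
  File "fit.py", line 23, in fit
    r=minimize(f,u0,method='Nelder-Mead',options=dict(initial_simplex=sm,xatol=.02,fatol=.01,maxiter=400))
    res = _minimize_neldermead(fun, x0, args, callback, bounds=bounds,
                               **options)
    fxr = func(xr)
    fx = function(np.copy(x), *(wrapper_args + args))
  File "fit.py", line 19, in <lambda>
    f=lambda u:(np.abs(hullmask(n,V,u*np.array([.001,.001,.02]),box)-M)*W).sum()
                       ~~~~~~~~^^^^^^^^^^^^^^^^^^^^^^^^^^^^^^^^^^^^^
  File "fit.py", line 12, in hullmask
    q=np.array([proj(n,w) for w in W]); h=cv2.convexHull(q.astype(np.float32))[:,0]
                ~~~~^^^^^
  File "h.py", line 10, in proj
    f,cx,cy,T=K(n); q=T[:3,:3].T@(np.asarray(P)-T[:3,3]); return np.array([cx+f*q[0]/q[2],cy+f*q[1]/q[2]])
              ~^^^
  File "h.py", line 4, in K
    c=calibration(n); f=240/np.tan(np.radians(c['fov_y'])/2); return f,c['cx'],c['cy'],c['T']
ValueError: time passes only in moves, steps and waits
```

```bash
sed -i 's/^def K(n):/from functools import lru_cache\n@lru_cache(None)\ndef K(n):/' h.py
cat > meas.py <<'E'
from fit import *
A={'centre_short':('bar',.04,(.442,-.299,np.radians(-155))),'centre_medium':('bar',.055,(.433,-.07,np.radians(-37))),'centre_long':('bar',.07,(.516,-.154,.02)),
'tray':('tray',0,(.5,.185,-.085)),'riser':('top',0,(.66,.185,-.085))}
G=[(.442,-.299),(.433,-.07),(.516,-.154),(.5,.185),(.66,.185)]
for n in("top","side"):
    im,d=read_camera(n)
    for i,(k,(kind,L,p0)) in enumerate(A.items()):
        pp=proj(n,[*G[i],.02])
        R=[r for q in ([k,'tray_pull'] if k=='tray' else [k]) for r in cut_out(q,n) if np.hypot(*(np.array(r['point'])-pp))<25]
        if not R: print(n,k,'none');continue
        m=R[0]['pixels'].astype(bool)
        if kind=='bar':
            m2=(im.min(-1)>118)&(im.max(-1).astype(int)-im.min(-1)<30)&(cv2.dilate(m.astype(np.uint8),np.ones((5,5)))>0); m=m|m2
            for a0 in (p0[2],-p0[2]):
                p,e=fit(n,prism(kind,L),m,(p0[0],p0[1],a0)); print(n,k,np.round(p[:2]*1000,1),round(np.degrees(p[2]),1),'err',round(e,3))
        else:
            if kind=='tray': m=cv2.morphologyEx(m.astype(np.uint8),cv2.MORPH_OPEN,np.ones((13,13)))>0
            p,e=fit(n,prism(kind,L),m,p0); print(n,k,np.round(p[:2]*1000,1),round(np.degrees(p[2]),1),'err',round(e,3))
            o=im.copy(); h=hullmask(n,prism(kind,L),p,(0,0,640,480))>.5; cs,_=cv2.findContours(h.astype(np.uint8),0,1); cv2.drawContours(o,cs,-1,(255,0,0),1)
            x,y=pp.astype(int); cv2.imwrite(f'pics/f_{n}_{kind}.png',cv2.resize(o[max(y-80,0):y+80,max(x-90,0):x+90,::-1],None,fx=3,fy=3,interpolation=0))
import glob
for n in ('top','side'):
    a=np.hstack([cv2.imread(f'pics/f_{n}_{k}.png')[:480,:540] for k in('tray','top') if glob.glob(f'pics/f_{n}_{k}.png')]); cv2.imwrite(f'pics/f{n}.png',cv2.resize(a,None,fx=.74,fy=.74))
print(read_state()['clock'])
E
python3 meas.py
```

```text
top centre_short [ 441.  -300.3] -153.5 err 0.145
top centre_short [ 440.5 -300.2] 204.8 err 0.147
top centre_medium [433.2 -70.2] -33.0 err 0.09
top centre_medium [433.  -70.2] -33.1 err 0.093
top centre_long [ 520.5 -153.9] 0.8 err 0.063
top centre_long [ 520.3 -153.8] 0.7 err 0.063
top tray [512.1 183.7] -4.8 err 0.036
top riser [660.  180.8] -4.6 err 0.063
side centre_short [ 439.1 -302.3] -156.9 err 0.175
side centre_short [ 438.7 -302.5] 201.6 err 0.172
side centre_medium [431.3 -71.2] -32.6 err 0.138
side centre_medium [431.2 -71.4] -32.2 err 0.142
side centre_long none
side tray [509.1 181. ] -4.5 err 0.052
side riser [660.7 180.1] -3.9 err 0.044
1.9
```

View pics/ftop.png

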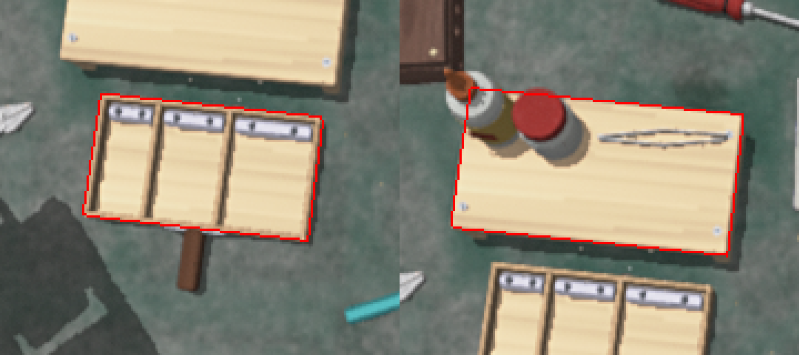

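View pics/fside.png

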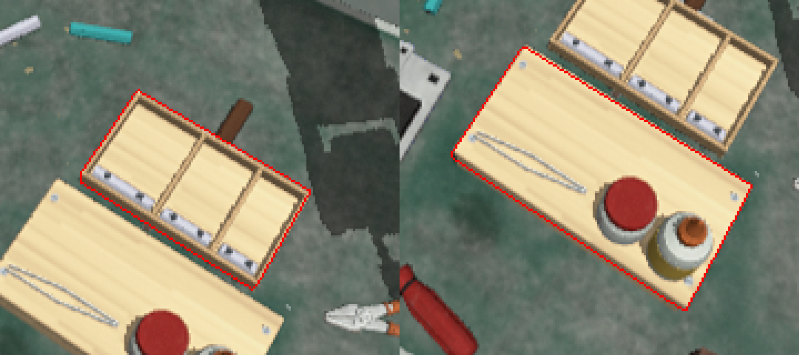

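Run:
```python
from scipy.spatial.transform import Rotation as R
import numpy as np
r=R.from_quat([-0.66041625,0.66063237,0.25203237,-0.25277446],scalar_first=True); M=r.as_matrix(); print(M.round(3)); print(np.degrees(np.arctan2(M[1,0],M[0,0])))
```

```text
[[ 0.745 -0.001 -0.667]
 [ 0.667 -0.001  0.745]
 [-0.001 -1.     0.   ]]
41.82630118655357
```

Three bars fit: the aluminium one at (367,237) is about 70 mm, (325,278) about 55 mm and (438,277) about 40 mm. The turquoise and black bars are look-alikes and stay where they are. I start with the medium bar.

Request:
{"name": "apply_moves", "arguments": {
  "series": [
    {"y":-4.9,"jaw":0,"rz":7.7},
    {"y":-4.9,"rz":7.7},
    {"y":-4.9,"x":-0.3},
    {"y":-4.9,"x":-0.5},
    {"y":-4.9,"x":-0.5},
    {"y":-4.9,"x":-0.5},
    {"y":-4.9,"x":-0.5},
    {"y":-4.9,"x":-0.5},
    {"y":-4.9,"x":-0.5,"z":-2},
    {"y":-4.6,"z":-4},
    {"z":-4},
    {}
  ],
  "squeeze": 10
}}

```text
invalid input
```

Request:
{"name": "apply_moves", "arguments": {
  "series": [
    {"y":-4.9,"jaw":0,"rz":7.7},
    {"y":-4.9,"rz":7.7},
    {"y":-4.9,"x":-0.3},
    {"y":-4.9,"x":-0.5},
    {"y":-4.9,"x":-0.5},
    {"y":-4.9,"x":-0.5},
    {"y":-4.9,"x":-0.5},
    {"y":-4.9,"x":-0.5},
    {"y":-4.9,"x":-0.5,"z":-2},
    {"y":-4.6,"z":-4},
    {"z":-4},
    {"z":0}
  ],
  "squeeze": 10
}}

```text
invalid input
```

Request:
{"name": "apply_moves", "arguments": {
  "series": [
    {"x":0,"y":-4.9,"z":0,"rx":0,"ry":0,"rz":7.7,"jaw":0}
  ],
  "squeeze": 10
}}

```text
clock: 2.0
tool_pos: [0.4658, 0.3704, 0.2142]
tool_rot: [0.642, -0.641, -0.297, 0.297]
ft_force: [0.9, -1.9, -0.1]
grip_width: 0.0913
```

Request:
{"name": "apply_moves", "arguments": {
  "series": [
    {"x":0,"y":-5,"z":0,"rx":0,"ry":0,"rz":7.6,"jaw":0},
    {"x":-0.4,"y":-5,"z":0,"rx":0,"ry":0,"rz":0,"jaw":0},
    {"x":-0.4,"y":-5,"z":0,"rx":0,"ry":0,"rz":0,"jaw":0},
    {"x":-0.4,"y":-5,"z":0,"rx":0,"ry":0,"rz":0,"jaw":0},
    {"x":-0.4,"y":-5,"z":0,"rx":0,"ry":0,"rz":0,"jaw":0},
    {"x":-0.4,"y":-5,"z":0,"rx":0,"ry":0,"rz":0,"jaw":0},
    {"x":-0.4,"y":-5,"z":-2,"rx":0,"ry":0,"rz":0,"jaw":0},
    {"x":-0.4,"y":-5,"z":-4,"rx":0,"ry":0,"rz":0,"jaw":0},
    {"x":-0.4,"y":-2,"z":-4,"rx":0,"ry":0,"rz":0,"jaw":0},
    {"x":0,"y":0,"z":0,"rx":0,"ry":0,"rz":0,"jaw":0}
  ],
  "squeeze": 10
}}

```text
clock: 3.0
tool_pos: [0.4328, -0.0419, 0.1248]
tool_rot: [-0.617, 0.621, 0.345, -0.339]
ft_force: [0.1, 0.3, 0.7]
grip_width: 0.0473
```

Request:
{"name": "apply_moves", "arguments": {
  "series": [
    {"x":0,"y":-2.8,"z":-3,"rx":0,"ry":0,"rz":0,"jaw":0},
    {"x":0,"y":-0.1,"z":-4,"rx":0,"ry":0,"rz":0,"jaw":0},
    {"x":0,"y":0,"z":-2,"rx":0,"ry":0,"rz":0,"jaw":0},
    {"x":0,"y":0,"z":0,"rx":0,"ry":0,"rz":0,"jaw":0}
  ],
  "squeeze": 10
}}

```text
clock: 3.4
tool_pos: [0.4366, -0.0713, 0.0362]
tool_rot: [-0.616, 0.622, 0.346, -0.337]
ft_force: [-0.2, -0.0, 1.2]
grip_width: 0.0475
```

```bash
cat > snap.py <<'E'
import sys
from h import *
t,x,y,z=sys.argv[1],*map(float,sys.argv[2:5]); o=[]
for n in ("top","side"):
    im,d=read_camera(n); u,v=proj(n,[x,y,z]).astype(int); u=np.clip(u,50,589);v=np.clip(v,50,429)
    o.append(cv2.resize(im[v-50:v+50,u-50:u+50,::-1],None,fx=4,fy=4,interpolation=2))
cv2.imwrite(f'pics/{t}.png',np.hstack(o)); print(read_state()['tool_pos'])
E
python3 snap.py m1 .432 -.071 .01
```

```text
[ 0.43727776 -0.07137246  0.03793787]
```

View pics/m1.png

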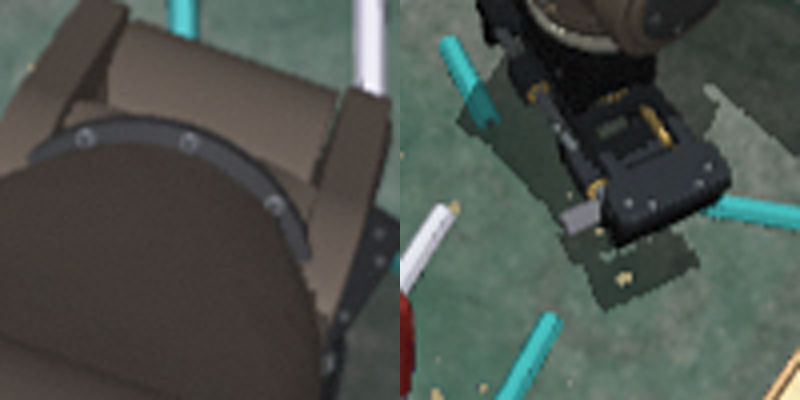

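The cameras can't see under the hand here. I correct x by about -5 mm and go down.

Request:
{"name": "apply_moves", "arguments": {
  "series": [
    {"x":-0.5,"y":0.05,"z":-1,"rx":0,"ry":0,"rz":0,"jaw":0},
    {"x":0,"y":0,"z":-1,"rx":0,"ry":0,"rz":0,"jaw":0},
    {"x":0,"y":0,"z":-0.5,"rx":0,"ry":0,"rz":0,"jaw":0},
    {"x":0,"y":0,"z":0,"rx":0,"ry":0,"rz":0,"jaw":0}
  ],
  "squeeze": 10
}}

```text
clock: 3.9
tool_pos: [0.4358, -0.07, 0.0172]
tool_rot: [-0.612, 0.625, 0.35, -0.335]
ft_force: [-0.0, -0.1, 0.3]
grip_width: 0.0475
```

Run:
```python
from cell import *
import numpy as np
from scipy.spatial.transform import Rotation as R
s=read_state(); print(s['q'].round(3),s['tool_pos'].round(4),s['qd'].round(3)); print(R.from_quat(s['tool_rot'],scalar_first=True).as_matrix().round(3))
```

```text
[-0.311  0.579  2.195  0.01   0.34  -1.333] [ 0.4358 -0.07    0.0172] [ 0.007 -0.017 -0.011  0.001  0.013  0.003]
[[ 0.53   0.028 -0.847]
 [ 0.848 -0.005  0.53 ]
 [ 0.01  -1.    -0.026]]
```

Request:
{"name": "apply_moves", "arguments": {
  "series": [
    {"x":-0.4,"y":-0.1,"z":-0.8,"rx":0.3,"ry":1.6,"rz":0,"jaw":0},
    {"x":0,"y":0,"z":-0.6,"rx":0,"ry":0,"rz":0,"jaw":0},
    {"x":0,"y":0,"z":0,"rx":0,"ry":0,"rz":0,"jaw":0}
  ],
  "squeeze": 10
}}

```text
clock: 4.2
tool_pos: [0.4323, -0.0712, 0.003]
tool_rot: [0.619, -0.618, -0.342, 0.343]
ft_force: [-0.4, -0.5, -0.5]
grip_width: 0.0477
```

```bash
cat > st.py <<'E'
from cell import *
import numpy as np
from scipy.spatial.transform import Rotation as R
s=read_state(); M=R.from_quat(s['tool_rot'],scalar_first=True).as_matrix()
print('q',s['q'].round(3),'pos',(s['tool_pos']*1000).round(1),'tool y',M[:,1].round(4),'jawdeg',np.degrees(np.arctan2(M[1,0],M[0,0])).round(2),'F',s['ft_force'].round(1),'w',round(s['grip_width'],4),s['clock'])
E
python3 st.py
```

```text
q [-3.140e-01  6.130e-01  2.190e+00 -1.000e-03  3.400e-01 -1.325e+00] pos [432.3 -71.2   3. ] tool y [-1.3e-03 -1.0e-04 -1.0e+00] jawdeg 57.99 F [-0.4 -0.5 -0.5] w 0.0477 4.2
```

Request:
{"name": "apply_moves", "arguments": {
  "series": [
    {"x":0,"y":0,"z":0,"rx":0,"ry":0,"rz":0,"jaw":-1},
    {"x":0,"y":0,"z":0,"rx":0,"ry":0,"rz":0,"jaw":-1},
    {"x":0,"y":0,"z":0,"rx":0,"ry":0,"rz":0,"jaw":-1},
    {"x":0,"y":0,"z":0,"rx":0,"ry":0,"rz":0,"jaw":-1},
    {"x":0,"y":0,"z":2,"rx":0,"ry":0,"rz":0,"jaw":-1},
    {"x":0,"y":0,"z":4,"rx":0,"ry":0,"rz":0,"jaw":-1},
    {"x":0,"y":0,"z":4,"rx":0,"ry":0,"rz":0,"jaw":-1}
  ],
  "squeeze": 12
}}

```text
clock: 4.9
tool_pos: [0.4299, -0.0706, 0.1021]
tool_rot: [0.621, -0.616, -0.34, 0.345]
ft_force: [-0.5, -0.2, 0.7]
grip_width: 0.0012
```

```bash
python3 st.py; python3 snap.py m2 .432 -.071 .09
```

```text
q [-3.140e-01  4.080e-01  2.122e+00 -1.000e-03  6.220e-01 -1.325e+00] pos [429.9 -70.6 102.1] tool y [-0.0105  0.003  -0.9999] jawdeg 57.96 F [-0.5 -0.2  0.7] w 0.0012 4.9
[ 0.43200487 -0.07123507  0.10494868]
```

View pics/m2.png

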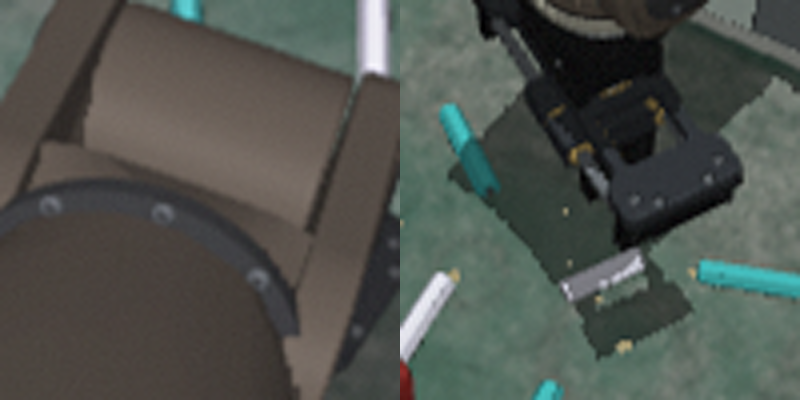

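The grasp missed: the jaw shut to 1 mm and the bar is still on the bench. I'll measure where it lies now, from the side view.

```bash
cat > bar1.py <<'E'
import sys
from fit import *
k,L,x,y,a=sys.argv[1],*map(float,sys.argv[2:6]); z=float(sys.argv[6]) if len(sys.argv)>6 else 0
for n in sys.argv[7].split(',') if len(sys.argv)>7 else ("top","side"):
    im,d=read_camera(n); pp=proj(n,[x,y,z+.007])
    R=[r for q in('centre_short','centre_medium','centre_long') for r in cut_out(q,n) if np.hypot(*(np.array(r['point'])-pp))<15 and r['pixels'].sum()<500]
    g=np.zeros((480,640),np.uint8); cv2.circle(g,tuple(pp.astype(int)),22,1,-1)
    m2=(im.min(-1)>118)&(im.max(-1).astype(int)-im.min(-1)<30)&(g>0)
    if R: m=R[0]['pixels'].astype(bool); m|=m2&(cv2.dilate(m.astype(np.uint8),np.ones((5,5)))>0)
    else: print(n,'no cut_out');m=m2
    if m.sum()<20: continue
    V=prism('bar',L)+[0,0,z]
    p,e=fit(n,V,m,(x,y,np.radians(a))); print(n,np.round(p[:2]*1000,1),round(np.degrees(p[2]),1),'err',round(e,3),m.sum())
    o=im.copy(); cs,_=cv2.findContours((hullmask(n,V,p,(0,0,640,480))>.5).astype(np.uint8),0,1); cv2.drawContours(o,cs,-1,(255,0,0),1)
    u,v=pp.astype(int); cv2.imwrite(f'pics/bar_{n}.png',cv2.resize(o[max(v-40,0):v+40,u-40:u+40,::-1],None,fx=5,fy=5,interpolation=0))
E
python3 bar1.py centre_medium .055 .432 -.071 -33 0 side
```

```text
side [432.1 -71.3] -32.4 err 0.141 135
```

View pics/bar_side.png

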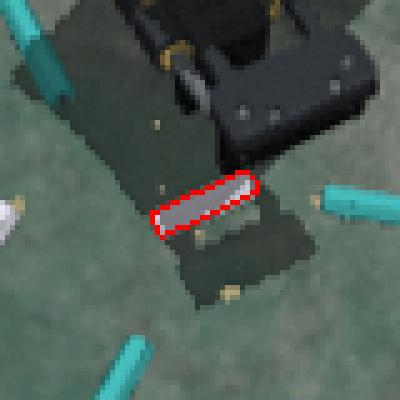

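The bar hasn't moved. The fingers were probably not shut yet when the lift began, so I'll retry with more closing time.

Request:
{"name": "apply_moves", "arguments": {
  "series": [
    {"x":0,"y":0,"z":0,"rx":0,"ry":0,"rz":0,"jaw":-0.2},
    {"x":0,"y":0,"z":0,"rx":0,"ry":0,"rz":0,"jaw":-0.2},
    {"x":0,"y":0,"z":-2,"rx":0,"ry":0,"rz":0,"jaw":-0.2},
    {"x":0,"y":0,"z":-3,"rx":0,"ry":0,"rz":0,"jaw":-0.2},
    {"x":0,"y":0,"z":-1,"rx":0,"ry":0,"rz":0,"jaw":-0.2},
    {"x":0,"y":0,"z":0,"rx":0,"ry":0,"rz":0,"jaw":-0.2},
    {"x":0,"y":0,"z":0,"rx":0,"ry":0,"rz":0,"jaw":-0.2}
  ],
  "squeeze": 12
}}

```text
clock: 5.9
tool_pos: [0.4283, -0.0702, 0.0341]
tool_rot: [0.623, -0.614, -0.338, 0.347]
ft_force: [0.1, 0.3, 0.8]
grip_width: 0.0378
```

```bash
python3 st.py
```

```text
q [-3.150e-01  5.460e-01  2.173e+00 -1.000e-03  4.420e-01 -1.325e+00] pos [428.3 -70.2  34.1] tool y [-0.0179  0.0054 -0.9998] jawdeg 57.95 F [0.1 0.3 0.8] w 0.0378 5.9
```

Request:
{"name": "apply_moves", "arguments": {
  "series": [
    {"x":0.35,"y":-0.1,"z":-1.3,"rx":-0.3,"ry":-1.0,"rz":0,"jaw":-0.2},
    {"x":0,"y":0,"z":-1.3,"rx":0,"ry":0,"rz":0,"jaw":-0.2},
    {"x":0,"y":0,"z":0,"rx":0,"ry":0,"rz":0,"jaw":-0.2}
  ],
  "squeeze": 12
}}

```text
clock: 6.2
tool_pos: [0.4327, -0.0715, 0.0089]
tool_rot: [-0.618, 0.619, 0.343, -0.342]
ft_force: [0.8, 0.9, 0.3]
grip_width: 0.0379
```

```bash
python3 st.py
```

```text
q [-0.315  0.599  2.189 -0.     0.351 -1.326] pos [432.7 -71.5   8.9] tool y [ 2.3e-03 -8.0e-04 -1.0e+00] jawdeg 57.95 F [0.8 0.9 0.3] w 0.0379 6.2
```

Request:
{"name": "apply_moves", "arguments": {
  "series": [
    {"x":0,"y":0,"z":-0.7,"rx":0,"ry":0,"rz":0,"jaw":-0.2},
    {"x":0,"y":0,"z":0,"rx":0,"ry":0,"rz":0,"jaw":-1},
    {"x":0,"y":0,"z":0,"rx":0,"ry":0,"rz":0,"jaw":-1},
    {"x":0,"y":0,"z":0,"rx":0,"ry":0,"rz":0,"jaw":-1},
    {"x":0,"y":0,"z":0,"rx":0,"ry":0,"rz":0,"jaw":-1},
    {"x":0,"y":0,"z":0,"rx":0,"ry":0,"rz":0,"jaw":-1}
  ],
  "squeeze": 12
}}

```text
clock: 6.8
tool_pos: [0.4337, -0.0717, 0.0038]
tool_rot: [-0.617, 0.62, 0.344, -0.341]
ft_force: [0.2, -0.8, 0.2]
grip_width: 0.0147
```

```bash
python3 st.py
```

```text
q [-0.314  0.611  2.19  -0.     0.335 -1.326] pos [433.7 -71.7   3.8] tool y [ 0.0051 -0.0017 -1.    ] jawdeg 57.96 F [ 0.2 -0.8  0.2] w 0.0147 6.8
```

Request:
{"name": "apply_moves", "arguments": {
  "series": [
    {"x":0,"y":0,"z":0,"rx":0,"ry":0,"rz":0,"jaw":-1}
  ],
  "squeeze": 20
}}

```text
clock: 6.9
tool_pos: [0.4338, -0.0718, 0.0039]
tool_rot: [-0.617, 0.62, 0.344, -0.341]
ft_force: [-0.5, 0.9, 0.0]
grip_width: 0.0147
```

Request:
{"name": "apply_moves", "arguments": {
  "series": [
    {"x":0,"y":0,"z":2,"rx":0,"ry":0,"rz":0,"jaw":-1},
    {"x":0,"y":0,"z":4,"rx":0,"ry":0,"rz":0,"jaw":-1},
    {"x":0,"y":0,"z":2,"rx":0,"ry":0,"rz":0,"jaw":-1}
  ],
  "squeeze": 20
}}

```text
clock: 7.2
tool_pos: [0.4322, -0.0713, 0.0839]
tool_rot: [0.619, -0.618, -0.342, 0.343]
ft_force: [0.1, -0.4, -0.5]
grip_width: 0.0153
```

```bash
python3 st.py; python3 snap.py m3 .432 -.071 .08
```

```text
q [-0.315  0.443  2.139 -0.     0.561 -1.326] pos [432.2 -71.3  83.9] tool y [-8.e-04  2.e-04 -1.e+00] jawdeg 57.95 F [ 0.1 -0.4 -0.5] w 0.0153 7.2
[ 0.43285532 -0.07151959  0.08402834]
```

View pics/m3.png

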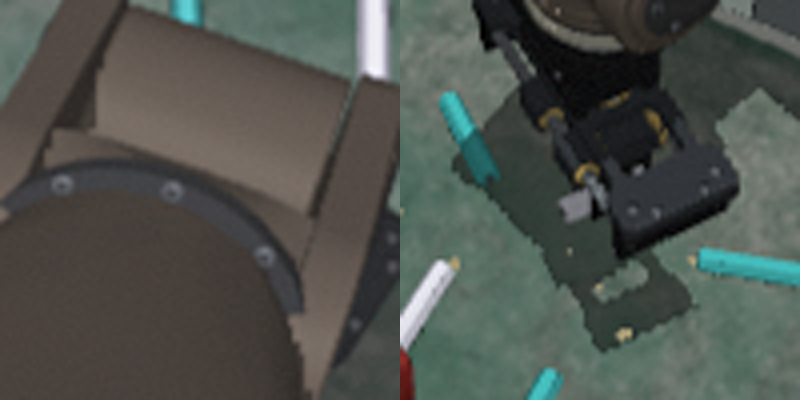

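The medium bar is in hand. Next, over to the middle row.

Request:
{"name": "apply_moves", "arguments": {
  "series": [
    {"x":0.8,"y":3,"z":0.5,"rx":0,"ry":0,"rz":-7.8,"jaw":-1},
    {"x":0.9,"y":3.6,"z":0,"rx":0,"ry":0,"rz":-8,"jaw":-1},
    {"x":0.9,"y":3.6,"z":0,"rx":0,"ry":0,"rz":-8,"jaw":-1},
    {"x":0.9,"y":3.6,"z":0,"rx":0,"ry":0,"rz":-8,"jaw":-1},
    {"x":0.9,"y":3.6,"z":0,"rx":0,"ry":0,"rz":-8,"jaw":-1},
    {"x":0.9,"y":3.6,"z":0,"rx":0,"ry":0,"rz":-8,"jaw":-1},
    {"x":0.9,"y":3.6,"z":0,"rx":0,"ry":0,"rz":-8,"jaw":-1},
    {"x":0.9,"y":2.4,"z":0,"rx":0,"ry":0,"rz":-7,"jaw":-1},
    {"x":0,"y":0,"z":0,"rx":0,"ry":0,"rz":0,"jaw":-1}
  ],
  "squeeze": 20
}}

```text
clock: 8.2
tool_pos: [0.5024, 0.204, 0.0806]
tool_rot: [-0.705, 0.707, -0.042, 0.038]
ft_force: [-0.8, -0.1, 0.9]
grip_width: 0.015
```

```bash
python3 st.py; python3 snap.py m4 .503 .198 .05
```

```text
q [ 2.64e-01  5.55e-01  1.89e+00 -1.00e-03  7.02e-01  3.79e-01] pos [502.4 204.   80.6] tool y [-0.0056 -0.0019 -1.    ] jawdeg -6.53 F [-0.8 -0.1  0.9] w 0.015 8.2
[0.50123524 0.20170982 0.08058153]
```

View pics/m4.png

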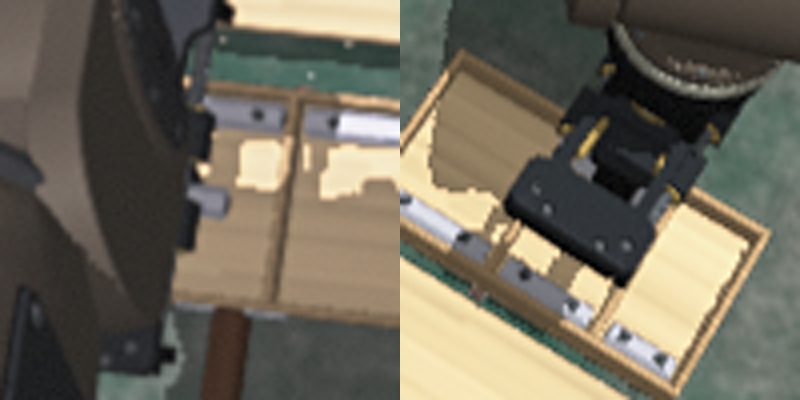

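```bash
python3 - <<'E'
from h import *
u,v=proj('top',[.503,.198,.05]).astype(int)
p=(u-50+228/4-.5, v-50+202/4-.5); print(p,atz('top',p,.085),atz('top',p,.088))
s=read_state();print(s['tool_pos'])
E
python3 st.py
```

```text
(np.float64(197.5), np.float64(237.0)) [0.50100215 0.17745338 0.085     ] [0.50063832 0.17672513 0.088     ]
[0.50123524 0.20170982 0.08058153]
q [ 2.610e-01  5.540e-01  1.894e+00 -1.000e-03  7.020e-01  3.710e-01] pos [501.2 201.7  80.6] tool y [-0.0074 -0.0026 -1.    ] jawdeg -6.27 F [0.3 0.2 0. ] w 0.015 8.3
```

Request:
{"name": "apply_moves", "arguments": {
  "series": [
    {"x":0.2,"y":-0.45,"z":-2,"rx":0.15,"ry":-0.4,"rz":1.7,"jaw":-1},
    {"x":0,"y":0,"z":-1.5,"rx":0,"ry":0,"rz":0,"jaw":-1},
    {"x":0,"y":0,"z":0,"rx":0,"ry":0,"rz":0,"jaw":-1}
  ],
  "squeeze": 20
}}

```text
clock: 8.6
tool_pos: [0.502, 0.1938, 0.0436]
tool_rot: [-0.706, 0.707, -0.027, 0.025]
ft_force: [0.1, -0.3, -0.2]
grip_width: 0.0151
```

```bash
python3 st.py; python3 snap.py m5 .503 .198 .03;  python3 st.py
```

```text
q [ 2.460e-01  6.090e-01  1.926e+00 -1.000e-03  6.080e-01  3.200e-01] pos [502.  193.8  43.6] tool y [-1.8e-03 -8.0e-04 -1.0e+00] jawdeg -4.22 F [ 0.1 -0.3 -0.2] w 0.0151 8.6
[0.50274509 0.19429133 0.04513486]
q [ 0.246  0.607  1.924 -0.     0.61   0.321] pos [502.7 194.3  45.1] tool y [ 2.e-04 -2.e-04 -1.e+00] jawdeg -4.26 F [ 0.3 -0.2 -0.9] w 0.0151 8.7
```

View pics/m5.png

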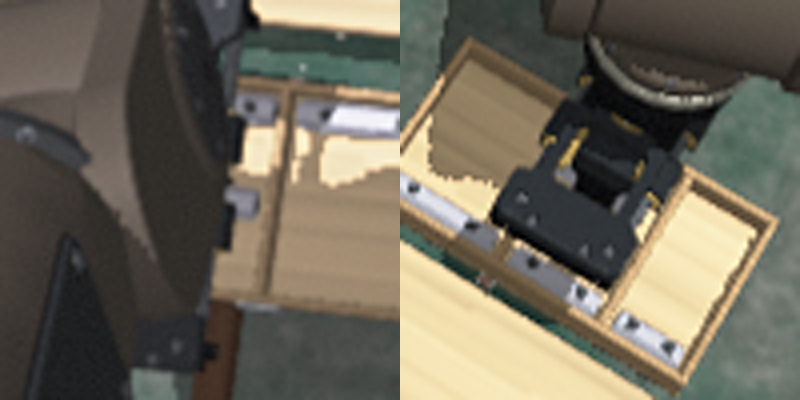

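Run:
```python
from h import *
u,v=proj('top',[.503,.198,.03]).astype(int)
f=lambda a,b,z:(atz('top',(u-50+a/4-.5, v-50+b/4-.5),z)*1000).round(1)
print('end',f(258,203,.050),'part left edge',f(274,203,.03),'right edge',f(286,203,.03))
```

```text
end [501.2 166.6  50. ] part left edge [503.7 162.9  30. ] right edge [503.9 156.8  30. ]
```

Run:
```python
from h import *
im0=np.load('topi.npy'); im,d=read_camera('top')
for P in ([.503,.165,.03],):
    u,v=proj('top',P).astype(int); print(u,v)
    a=np.hstack([cv2.resize(i[v-35:v+35,u-35:u+35,::-1],None,fx=5.5,fy=5.5,interpolation=0) for i in(im0,im)])
    cv2.imwrite('pics/cmp.png',a)
# expected partition edges
c,s=np.cos(-.0838),np.sin(-.0838)
for ty in (-16,-21): 
    w=[.5121+c*-.0085-s*ty/1000,.1837+s*-.0085+c*ty/1000,.03]; print(ty,np.round(w,4),proj('top',w),( proj('top',w)-[u-35-.5,v-35-.5])*5.5)
```

```text
209 239
-16 [0.5023 0.1685 0.03  ] [208.26648601 239.87796598] [191.21567306 200.07881287]
-21 [0.5019 0.1635 0.03  ] [210.69028113 240.13926759] [204.54654621 201.51597173]
```

View pics/cmp.png

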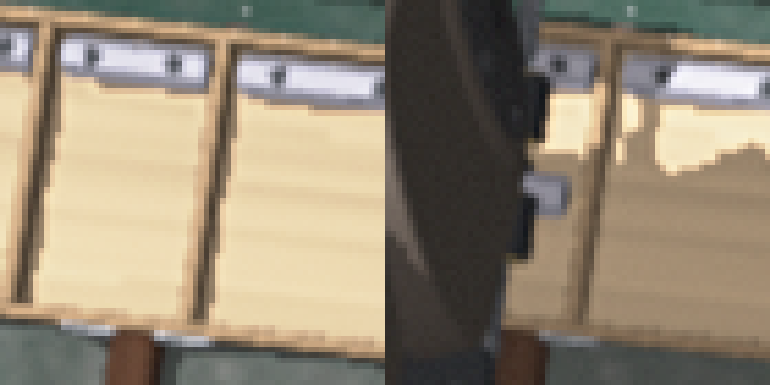

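Request:
{"name": "apply_moves", "arguments": {
  "series": [
    {"x":0,"y":0.3,"z":-0.8,"rx":0,"ry":0,"rz":-0.4,"jaw":-1},
    {"x":0,"y":0,"z":-0.7,"rx":0,"ry":0,"rz":0,"jaw":-1},
    {"x":0,"y":0,"z":0,"rx":0,"ry":0,"rz":0,"jaw":-1}
  ],
  "squeeze": 20
}}

```text
clock: 9.05
tool_pos: [0.5038, 0.1975, 0.031]
tool_rot: [0.707, -0.706, 0.028, -0.03]
ft_force: [0.2, 0.2, -0.3]
grip_width: 0.015
```

```bash
python3 snap.py m6 .503 .17 .03;  python3 st.py
```

```text
[0.50403798 0.19762263 0.0315931 ]
q [ 0.252  0.631  1.928 -0.     0.577  0.334] pos [504.  197.6  31.6] tool y [ 4.4e-03  9.0e-04 -1.0e+00] jawdeg -4.69 F [-0.4 -0.4  0.1] w 0.0154 9.15
```

View pics/m6.png

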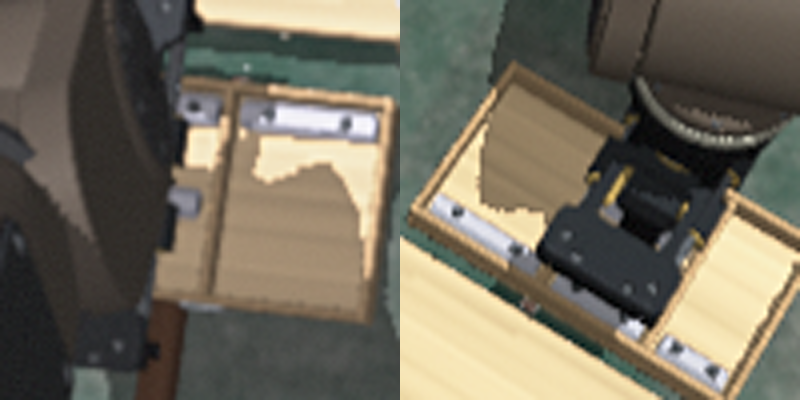

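Request:
{"name": "apply_moves", "arguments": {
  "series": [
    {"x":0,"y":-0.15,"z":-0.8,"rx":0,"ry":0,"rz":0,"jaw":-1},
    {"x":0,"y":0,"z":-0.8,"rx":0,"ry":0,"rz":0,"jaw":-1},
    {"x":0,"y":0,"z":0,"rx":0,"ry":0,"rz":0,"jaw":-1}
  ],
  "squeeze": 20
}}

```text
clock: 9.45
tool_pos: [0.5042, 0.1962, 0.0147]
tool_rot: [0.707, -0.706, 0.027, -0.031]
ft_force: [0.9, -0.6, -0.3]
grip_width: 0.0148
```

```bash
python3 snap.py m7 .503 .17 .03;  python3 st.py
```

```text
[0.50443188 0.19619102 0.0153005 ]
q [ 2.490e-01  6.580e-01  1.937e+00 -1.000e-03  5.400e-01  3.310e-01] pos [504.4 196.2  15.3] tool y [ 0.0059  0.0012 -1.    ] jawdeg -4.67 F [0.1 0.4 0.2] w 0.0148 9.55
```

View pics/m7.png

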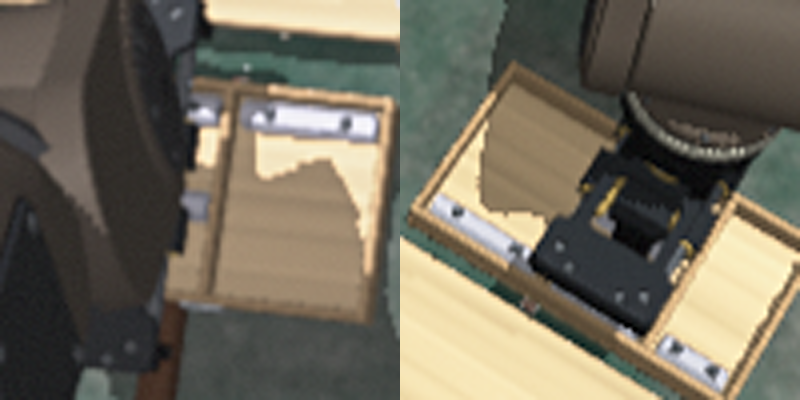

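Request:
{"name": "apply_moves", "arguments": {
  "series": [
    {"x":0,"y":0,"z":0,"rx":0,"ry":0,"rz":0,"jaw":-0.4},
    {"x":0,"y":0,"z":0,"rx":0,"ry":0,"rz":0,"jaw":-0.4},
    {"x":0,"y":0,"z":0,"rx":0,"ry":0,"rz":0,"jaw":-0.4},
    {"x":0,"y":0,"z":1,"rx":0,"ry":0,"rz":0,"jaw":-0.4},
    {"x":0,"y":0,"z":3,"rx":0,"ry":0,"rz":0,"jaw":-0.2},
    {"x":0,"y":0,"z":3,"rx":0,"ry":0,"rz":0,"jaw":-0.2}
  ],
  "squeeze": 20
}}

```text
clock: 10.15
tool_pos: [0.5029, 0.1958, 0.0858]
tool_rot: [-0.706, 0.707, -0.029, 0.029]
ft_force: [1.0, 0.5, -0.6]
grip_width: 0.0366
```

```bash
python3 snap.py m8 .503 .19 .02;  python3 st.py
```

```text
[0.50463    0.19630151 0.08849439]
q [ 0.249  0.538  1.895 -0.     0.702  0.331] pos [504.6 196.3  88.5] tool y [ 0.0068  0.0014 -1.    ] jawdeg -4.66 F [ 0.3  0.5 -1.1] w 0.0375 10.25
```

View pics/m8.png

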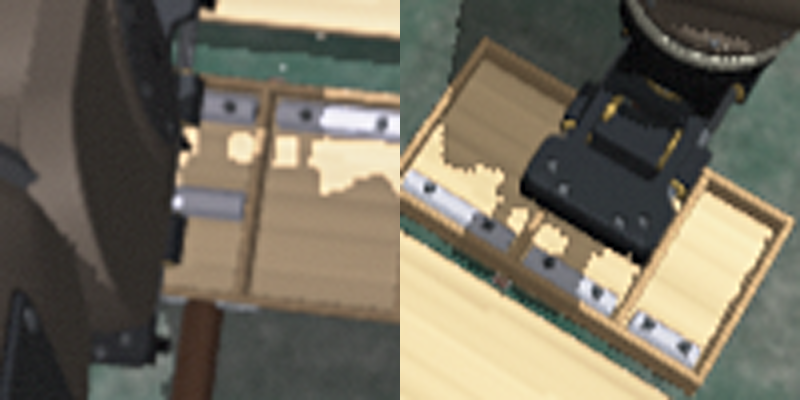

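The medium bar is lying in the middle row. Next is the short one, at about (440,-301).

Request:
{"name": "apply_moves", "arguments": {
  "series": [
    {"x":0,"y":-3,"z":1,"rx":0,"ry":0,"rz":-5,"jaw":-0.2},
    {"x":-0.6,"y":-4.7,"z":0,"rx":0,"ry":0,"rz":-6,"jaw":-0.2},
    {"x":-0.6,"y":-4.7,"z":0,"rx":0,"ry":0,"rz":-6,"jaw":-0.2},
    {"x":-0.6,"y":-4.7,"z":0,"rx":0,"ry":0,"rz":-6,"jaw":-0.2},
    {"x":-0.6,"y":-4.7,"z":0,"rx":0,"ry":0,"rz":-6,"jaw":-0.2},
    {"x":-0.6,"y":-4.7,"z":0,"rx":0,"ry":0,"rz":-6,"jaw":-0.2},
    {"x":-0.6,"y":-4.7,"z":0,"rx":0,"ry":0,"rz":-6,"jaw":-0.2},
    {"x":-0.6,"y":-4.7,"z":0,"rx":0,"ry":0,"rz":-6,"jaw":-0.2},
    {"x":-0.6,"y":-4.7,"z":0,"rx":0,"ry":0,"rz":-6,"jaw":-0.2},
    {"x":-0.6,"y":-4.7,"z":0,"rx":0,"ry":0,"rz":-6,"jaw":-0.2},
    {"x":0,"y":0,"z":0,"rx":0,"ry":0,"rz":0,"jaw":-0.2}
  ],
  "squeeze": 20
}}

```text
clock: 11.35
tool_pos: [0.4461, -0.2729, 0.1024]
tool_rot: [-0.592, 0.595, -0.379, 0.39]
ft_force: [1.0, 0.2, -0.3]
grip_width: 0.0383
```

```bash
python3 bar1.py centre_short .04 .440 -.301 25.5 0 side; python3 st.py
```

```text
side [ 441.2 -301. ] 23.1 err 0.319 71
q [-0.665  0.492  1.94  -0.002  0.696  0.477] pos [ 446.5 -267.   102.3] tool y [ 0.0101 -0.0097 -0.9999] jawdeg -65.33 F [ 0.3 -0.1  0.2] w 0.0379 11.55
```

View pics/bar_side.png

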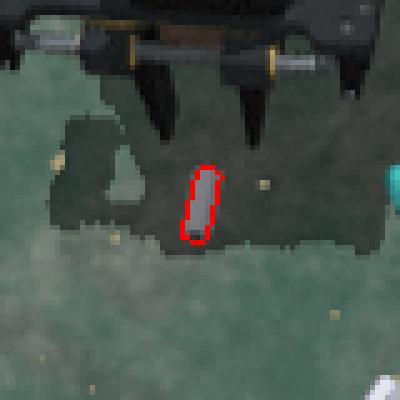

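Request:
{"name": "apply_moves", "arguments": {
  "series": [
    {"x":-0.6,"y":-3.4,"z":-1,"rx":0.55,"ry":0.6,"rz":0.8,"jaw":-0.2},
    {"x":0,"y":0,"z":-3,"rx":0,"ry":0,"rz":0,"jaw":-0.2},
    {"x":0,"y":0,"z":-3,"rx":0,"ry":0,"rz":0,"jaw":-0.2},
    {"x":0,"y":0,"z":0,"rx":0,"ry":0,"rz":0,"jaw":-0.2},
    {"x":0,"y":0,"z":0,"rx":0,"ry":0,"rz":0,"jaw":-0.2}
  ],
  "squeeze": 20
}}

```text
clock: 12.05
tool_pos: [0.4432, -0.2952, 0.0325]
tool_rot: [0.601, -0.601, 0.373, -0.373]
ft_force: [0.6, 0.6, -0.5]
grip_width: 0.0387
```

```bash
python3 st.py
```

```text
q [-0.712  0.623  1.948  0.     0.57   0.399] pos [ 443.2 -295.2   32.5] tool y [ 7.e-04 -4.e-04 -1.e+00] jawdeg -63.68 F [ 0.6  0.6 -0.5] w 0.0387 12.05
```

Request:
{"name": "apply_moves", "arguments": {
  "series": [
    {"x":-0.3,"y":-0.6,"z":-1.2,"rx":0,"ry":0,"rz":-0.8,"jaw":-0.2},
    {"x":0,"y":0,"z":-0.9,"rx":0,"ry":0,"rz":0,"jaw":-0.2},
    {"x":0,"y":0,"z":0,"rx":0,"ry":0,"rz":0,"jaw":-0.2}
  ],
  "squeeze": 20
}}

```text
clock: 12.35
tool_pos: [0.4414, -0.3008, 0.0128]
tool_rot: [-0.598, 0.599, -0.375, 0.378]
ft_force: [0.1, -0.1, -0.5]
grip_width: 0.0379
```

```bash
python3 st.py
```

```text
q [-0.722  0.657  1.955  0.     0.525  0.401] pos [ 441.4 -300.8   12.8] tool y [ 0.0036 -0.0029 -1.    ] jawdeg -64.38 F [ 0.1 -0.1 -0.5] w 0.0379 12.35
```

Request:
{"name": "apply_moves", "arguments": {
  "series": [
    {"x":-0.15,"y":0,"z":-0.9,"rx":0.2,"ry":0.2,"rz":0,"jaw":-0.2},
    {"x":0,"y":0,"z":0,"rx":0,"ry":0,"rz":0,"jaw":-1},
    {"x":0,"y":0,"z":0,"rx":0,"ry":0,"rz":0,"jaw":-1},
    {"x":0,"y":0,"z":0,"rx":0,"ry":0,"rz":0,"jaw":-1},
    {"x":0,"y":0,"z":0,"rx":0,"ry":0,"rz":0,"jaw":-1},
    {"x":0,"y":0,"z":0,"rx":0,"ry":0,"rz":0,"jaw":-1},
    {"x":0,"y":0,"z":0,"rx":0,"ry":0,"rz":0,"jaw":-1}
  ],
  "squeeze": 20
}}

```text
clock: 13.05
tool_pos: [0.4401, -0.3012, 0.0041]
tool_rot: [0.599, -0.598, 0.376, -0.377]
ft_force: [1.0, 0.2, 0.4]
grip_width: 0.0151
```

```bash
python3 st.py
```

```text
q [-7.240e-01  6.730e-01  1.958e+00  1.000e-03  5.100e-01  3.980e-01] pos [ 440.1 -301.2    4.1] tool y [ 9.e-04 -1.e-04 -1.e+00] jawdeg -64.39 F [1.  0.2 0.4] w 0.0151 13.05
```

Request:
{"name": "apply_moves", "arguments": {
  "series": [
    {"x":0,"y":0,"z":3,"rx":0,"ry":0,"rz":0,"jaw":-1},
    {"x":0,"y":1,"z":5,"rx":0,"ry":0,"rz":2,"jaw":-1},
    {"x":0.7,"y":4.6,"z":0.5,"rx":0,"ry":0,"rz":5.5,"jaw":-1},
    {"x":0.6,"y":4.9,"z":0,"rx":0,"ry":0,"rz":5.5,"jaw":-1},
    {"x":0.6,"y":4.9,"z":0,"rx":0,"ry":0,"rz":5.5,"jaw":-1},
    {"x":0.6,"y":4.9,"z":0,"rx":0,"ry":0,"rz":5.5,"jaw":-1},
    {"x":0.6,"y":4.9,"z":0,"rx":0,"ry":0,"rz":5.5,"jaw":-1},
    {"x":0.6,"y":4.9,"z":0,"rx":0,"ry":0,"rz":5.5,"jaw":-1},
    {"x":0.6,"y":4.9,"z":0,"rx":0,"ry":0,"rz":5.5,"jaw":-1},
    {"x":0.6,"y":4.9,"z":0,"rx":0,"ry":0,"rz":5.5,"jaw":-1},
    {"x":0.6,"y":4.9,"z":0,"rx":0,"ry":0,"rz":5.5,"jaw":-1},
    {"x":0.6,"y":4.9,"z":0,"rx":0,"ry":0,"rz":5.5,"jaw":-1},
    {"x":0.5,"y":4,"z":0,"rx":0,"ry":0,"rz":3,"jaw":-1},
    {"x":0,"y":0,"z":0,"rx":0,"ry":0,"rz":0,"jaw":-1}
  ],
  "squeeze": 20
}}

```text
clock: 14.45
tool_pos: [0.5051, 0.2475, 0.0944]
tool_rot: [0.708, -0.706, 0.01, -0.016]
ft_force: [-0.0, -0.6, -0.5]
grip_width: 0.015
```

```bash
python3 st.py
```

```text
q [0.338 0.551 1.841 0.    0.739 0.375] pos [505.1 247.5  94.4] tool y [ 0.0096  0.0036 -0.9999] jawdeg -2.12 F [-0.  -0.6 -0.5] w 0.015 14.45
```

Request:
{"name": "apply_moves", "arguments": {
  "series": [
    {"x":0.2,"y":0.7,"z":-2,"rx":-0.2,"ry":0.5,"rz":-2.5,"jaw":-1},
    {"x":0,"y":0,"z":-2.5,"rx":0,"ry":0,"rz":0,"jaw":-1},
    {"x":0,"y":0,"z":0,"rx":0,"ry":0,"rz":0,"jaw":-1},
    {"x":0,"y":0,"z":0,"rx":0,"ry":0,"rz":0,"jaw":-1}
  ],
  "squeeze": 20
}}

```text
clock: 14.85
tool_pos: [0.5068, 0.2551, 0.0492]
tool_rot: [-0.707, 0.707, -0.028, 0.029]
ft_force: [-0.2, 0.3, 0.3]
grip_width: 0.0147
```

```bash
python3 st.py;python3 snap.py s1 .508 .25 .03
```

```text
q [ 3.500e-01  6.270e-01  1.852e+00 -1.000e-03  6.600e-01  4.320e-01] pos [506.8 255.1  49.2] tool y [ 1.6e-03 -1.0e-04 -1.0e+00] jawdeg -4.63 F [-0.2  0.3  0.3] w 0.0147 14.85
[0.50689514 0.25502726 0.04958739]
```

View pics/s1.png

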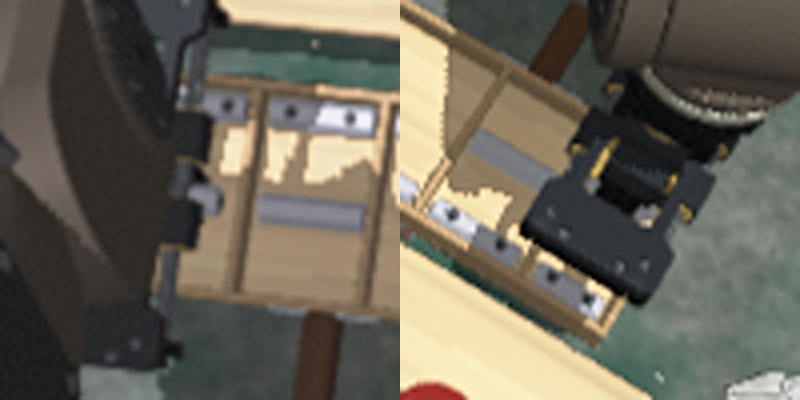

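Run:
```python
from h import *
u,v=proj('top',[.508,.25,.03]).astype(int)
f=lambda a,b,z:(atz('top',(u-50+a/4-.5, v-50+b/4-.5),z)*1000).round(1)
im,d=read_camera('top')
cv2.imwrite('pics/s2.png',cv2.resize(im[v-15:v+20,u-10:u+50,::-1],None,fx=12,fy=12,interpolation=0))
print('end',f(222,200,.053),'mid bar ends',f(258,208,.022),f(364,216,.022),u,v)
```

```text
end [506.8 234.6  53. ] mid bar ends [506.9 224.7  22. ] [504.  169.8  22. ] 168 236
```

View pics/s2.png

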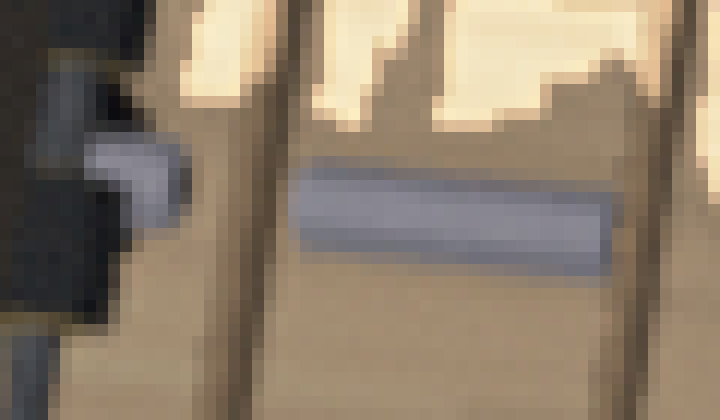

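Run:
```python
from h import *
f=lambda a,b,z:(atz('top',(158+a/12-.5, 221+b/12-.5),z)*1000).round(1)[:2]
print('p1',f(226,200,.03),f(254,200,.03),'p2',f(616,220,.03),f(642,220,.03),'M',f(290,205,.02),f(612,225,.02),'S end',f(185,185,.053),'p1 base right',f(278,200,.011))
```

```text
p1 [506.3 234.2] [506.4 229.4] p2 [504.5 167.4] [504.6 163. ] M [506.9 225.9] [504.8 170.3] S end [505.9 234.7] p1 base right [508.8 230.5]
```

Request:
{"name": "apply_moves", "arguments": {
  "series": [
    {"x":0,"y":0.32,"z":-0.7,"rx":0,"ry":0,"rz":0,"jaw":-1},
    {"x":0,"y":0,"z":-0.7,"rx":0,"ry":0,"rz":0,"jaw":-1},
    {"x":0,"y":0,"z":0,"rx":0,"ry":0,"rz":0,"jaw":-1},
    {"x":0,"y":0,"z":0,"rx":0,"ry":0,"rz":0,"jaw":-1}
  ],
  "squeeze": 20
}}

```text
clock: 15.4
tool_pos: [0.5079, 0.2583, 0.0365]
tool_rot: [0.707, -0.706, 0.027, -0.031]
ft_force: [-0.2, -0.2, -0.5]
grip_width: 0.0151
```

```bash
python3 st.py;python3 - <<'E'
from h import *
im,d=read_camera('top')
cv2.imwrite('pics/s3.png',cv2.resize(im[221:256,158:218,::-1],None,fx=12,fy=12,interpolation=0))
E
```

```text
q [ 3.550e-01  6.490e-01  1.856e+00 -1.000e-03  6.320e-01  4.380e-01] pos [507.9 258.3  36.5] tool y [ 0.0056  0.0014 -1.    ] jawdeg -4.69 F [-0.2 -0.2 -0.5] w 0.0151 15.4
```

View pics/s3.png

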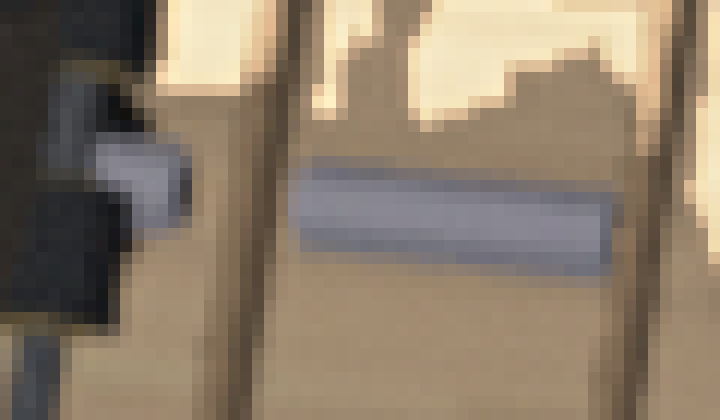

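Request:
{"name": "apply_moves", "arguments": {
  "series": [
    {"x":0,"y":0,"z":-1.1,"rx":-0.1,"ry":0.3,"rz":0,"jaw":-1},
    {"x":0,"y":0,"z":-1,"rx":0,"ry":0,"rz":0,"jaw":-1},
    {"x":0,"y":0,"z":0,"rx":0,"ry":0,"rz":0,"jaw":-1},
    {"x":0,"y":0,"z":0,"rx":0,"ry":0,"rz":0,"jaw":-1}
  ],
  "squeeze": 20
}}

```text
clock: 15.85
tool_pos: [0.508, 0.2584, 0.0136]
tool_rot: [-0.706, 0.707, -0.029, 0.029]
ft_force: [-2.0, -1.4, 11.3]
grip_width: 0.015
```

```bash
python3 st.py
```

```text
q [ 3.550e-01  6.870e-01  1.862e+00 -1.000e-03  5.930e-01  4.370e-01] pos [508.  258.4  13.6] tool y [ 2.e-04 -4.e-04 -1.e+00] jawdeg -4.68 F [-2.  -1.4 11.3] w 0.015 15.85
```

Request:
{"name": "apply_moves", "arguments": {
  "series": [
    {"x":0,"y":0,"z":0.1,"rx":0,"ry":0,"rz":0,"jaw":-0.4},
    {"x":0,"y":0,"z":0,"rx":0,"ry":0,"rz":0,"jaw":-0.4},
    {"x":0,"y":0,"z":0,"rx":0,"ry":0,"rz":0,"jaw":-0.4},
    {"x":0,"y":0,"z":1,"rx":0,"ry":0,"rz":0,"jaw":-0.4},
    {"x":0,"y":0,"z":3,"rx":0,"ry":0,"rz":0,"jaw":-0.2},
    {"x":0,"y":0,"z":4,"rx":0,"ry":0,"rz":0,"jaw":-0.2},
    {"x":0,"y":-4,"z":1,"rx":0,"ry":0,"rz":-5,"jaw":-0.2}
  ],
  "squeeze": 20
}}

```text
clock: 16.55
tool_pos: [0.5071, 0.2199, 0.1078]
tool_rot: [-0.704, 0.705, -0.06, 0.058]
ft_force: [0.6, -0.3, -0.4]
grip_width: 0.0373
```

```bash
python3 st.py;python3 snap.py s4 .508 .24 .02
```

```text
q [0.29  0.525 1.846 0.    0.773 0.456] pos [507.1 219.9 107.8] tool y [-2.4e-03 -7.0e-04 -1.0e+00] jawdeg -9.52 F [ 0.6 -0.3 -0.4] w 0.0373 16.55
[0.5061159  0.21520939 0.10641541]
```

View pics/s4.png

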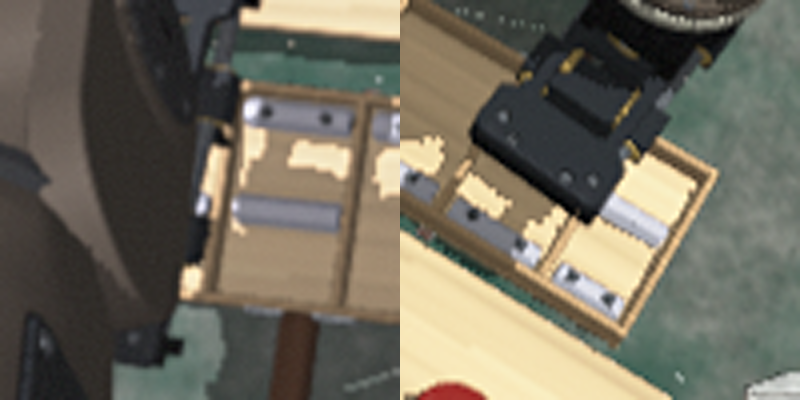

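The short bar is placed. Now the long aluminium one.

Request:
{"name": "apply_moves", "arguments": {
  "series": [
    {"x":0.1,"y":-3.5,"z":0,"rx":0,"ry":0,"rz":-7.5,"jaw":-0.2},
    {"x":0.1,"y":-3.5,"z":0,"rx":0,"ry":0,"rz":-7.5,"jaw":-0.2},
    {"x":0.1,"y":-3.5,"z":0,"rx":0,"ry":0,"rz":-7.5,"jaw":-0.2},
    {"x":0.1,"y":-3.5,"z":0,"rx":0,"ry":0,"rz":-7.5,"jaw":-0.2},
    {"x":0.1,"y":-3.5,"z":0,"rx":0,"ry":0,"rz":-7.5,"jaw":-0.2},
    {"x":0.1,"y":-3.5,"z":0,"rx":0,"ry":0,"rz":-7.5,"jaw":-0.2},
    {"x":0.1,"y":-3.5,"z":0,"rx":0,"ry":0,"rz":-7.5,"jaw":-0.2},
    {"x":0.1,"y":-3.5,"z":0,"rx":0,"ry":0,"rz":-7.5,"jaw":-0.2},
    {"x":0.1,"y":-3.5,"z":0,"rx":0,"ry":0,"rz":-7.5,"jaw":-0.2},
    {"x":0.1,"y":-3.5,"z":0,"rx":0,"ry":0,"rz":-7.5,"jaw":-0.2},
    {"x":0,"y":0,"z":0,"rx":0,"ry":0,"rz":0,"jaw":-0.2},
    {"x":0,"y":0,"z":0,"rx":0,"ry":0,"rz":0,"jaw":-0.2}
  ],
  "squeeze": 20
}}

```text
clock: 17.85
tool_pos: [0.5159, -0.1462, 0.1113]
tool_rot: [0.511, -0.509, 0.49, -0.49]
ft_force: [-0.3, 0.2, 1.1]
grip_width: 0.038
```

```bash
python3 st.py;python3 bar1.py centre_long .07 .520 -.154 0.8 0 side
```

```text
q [-0.4    0.5    1.885  0.003  0.756  1.128] pos [ 515.9 -146.2  111.3] tool y [ 9.0e-04  1.6e-03 -1.0e+00] jawdeg -87.67 F [-0.3  0.2  1.1] w 0.038 17.85
side [ 514.6 -156.4] 1.8 err 0.238 170
```

View pics/bar_side.png

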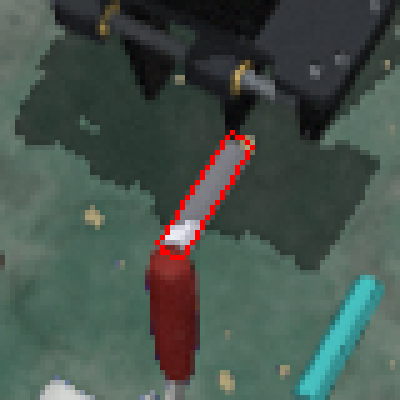

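Run:
```python
from h import *
im=np.load('topi.npy')
cv2.imwrite('pics/l0.png',cv2.resize(im[212:262,345:390,::-1],None,fx=11,fy=11,interpolation=0))
f=lambda a,b,z:(atz('top',(345+a/11-.5, 212+b/11-.5),z)*1000).round(1)[:2]
import sys
for b in (80,85,90,455,460,465): print(b,f(235,b,.009))
```

```text
80 [ 556.3 -152. ]
85 [ 555.4 -152. ]
90 [ 554.4 -152.1]
455 [ 485.6 -153.1]
460 [ 484.6 -153.1]
465 [ 483.7 -153.2]
```

View pics/l0.png

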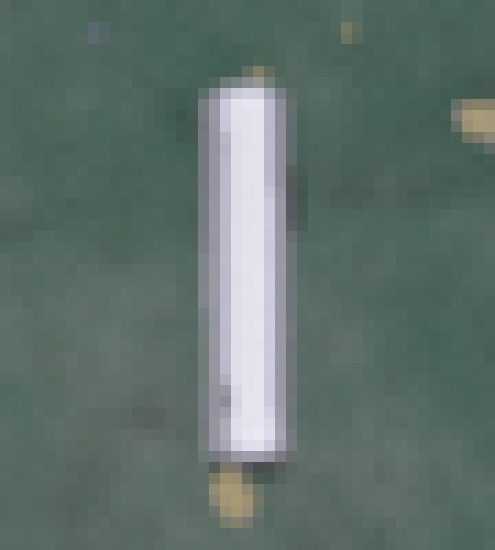

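Request:
{"name": "apply_moves", "arguments": {
  "series": [
    {"x":0.3,"y":-0.9,"z":-2,"rx":-0.1,"ry":0,"rz":-1.5,"jaw":-0.2},
    {"x":0,"y":0,"z":-4,"rx":0,"ry":0,"rz":0,"jaw":-0.2},
    {"x":0,"y":0,"z":-2,"rx":0,"ry":0,"rz":0,"jaw":-0.2},
    {"x":0,"y":0,"z":0,"rx":0,"ry":0,"rz":0,"jaw":-0.2},
    {"x":0,"y":0,"z":0,"rx":0,"ry":0,"rz":0,"jaw":-0.2}
  ],
  "squeeze": 20
}}

```text
clock: 18.55
tool_pos: [0.5205, -0.1498, 0.0307]
tool_rot: [0.507, -0.506, 0.492, -0.495]
ft_force: [-0.0, -0.7, -0.2]
grip_width: 0.038
```

```bash
python3 st.py
```

```text
q [-4.020e-01  6.330e-01  1.928e+00  1.000e-03  5.770e-01  1.142e+00] pos [ 520.5 -149.8   30.7] tool y [ 0.0037 -0.0013 -1.    ] jawdeg -88.52 F [-0.  -0.7 -0.2] w 0.038 18.55
```

Request:
{"name": "apply_moves", "arguments": {
  "series": [
    {"x":-0.15,"y":-0.5,"z":-1.2,"rx":0.1,"ry":0.2,"rz":-0.7,"jaw":-0.2},
    {"x":0,"y":0,"z":-0.8,"rx":0,"ry":0,"rz":0,"jaw":-0.2},
    {"x":0,"y":0,"z":0,"rx":0,"ry":0,"rz":0,"jaw":-0.2}
  ],
  "squeeze": 20
}}

```text
clock: 18.85
tool_pos: [0.5201, -0.1549, 0.0117]
tool_rot: [0.504, -0.503, 0.495, -0.498]
ft_force: [0.6, -0.3, 0.5]
grip_width: 0.0383
```

```bash
python3 st.py
```

```text
q [-4.120e-01  6.660e-01  1.933e+00  1.000e-03  5.380e-01  1.144e+00] pos [ 520.1 -154.9   11.7] tool y [ 3.4e-03 -9.0e-04 -1.0e+00] jawdeg -89.19 F [ 0.6 -0.3  0.5] w 0.0383 18.85
```

Request:
{"name": "apply_moves", "arguments": {
  "series": [
    {"x":-0.1,"y":0,"z":-0.8,"rx":0.1,"ry":0.2,"rz":0,"jaw":-0.2},
    {"x":0,"y":0,"z":0,"rx":0,"ry":0,"rz":0,"jaw":-1},
    {"x":0,"y":0,"z":0,"rx":0,"ry":0,"rz":0,"jaw":-1},
    {"x":0,"y":0,"z":0,"rx":0,"ry":0,"rz":0,"jaw":-1},
    {"x":0,"y":0,"z":0,"rx":0,"ry":0,"rz":0,"jaw":-1},
    {"x":0,"y":0,"z":0,"rx":0,"ry":0,"rz":0,"jaw":-1},
    {"x":0,"y":0,"z":0,"rx":0,"ry":0,"rz":0,"jaw":-1}
  ],
  "squeeze": 20
}}

```text
clock: 19.55
tool_pos: [0.5194, -0.1552, 0.0041]
tool_rot: [0.504, -0.503, 0.496, -0.497]
ft_force: [0.2, -0.7, -0.0]
grip_width: 0.015
```

```bash
python3 st.py
```

```text
q [-0.413  0.68   1.936  0.002  0.525  1.143] pos [ 519.4 -155.2    4.1] tool y [ 1.e-03  4.e-04 -1.e+00] jawdeg -89.2 F [ 0.2 -0.7 -0. ] w 0.015 19.55
```

Request:
{"name": "apply_moves", "arguments": {
  "series": [
    {"x":0,"y":0,"z":3,"rx":0,"ry":0,"rz":0,"jaw":-1},
    {"x":0,"y":1,"z":5,"rx":0,"ry":0,"rz":3,"jaw":-1},
    {"x":-0.2,"y":2.5,"z":1,"rx":0,"ry":0,"rz":7.5,"jaw":-1},
    {"x":-0.2,"y":2.5,"z":0,"rx":0,"ry":0,"rz":7.5,"jaw":-1},
    {"x":-0.2,"y":2.5,"z":0,"rx":0,"ry":0,"rz":7.5,"jaw":-1},
    {"x":-0.2,"y":2.5,"z":0,"rx":0,"ry":0,"rz":7.5,"jaw":-1},
    {"x":-0.2,"y":2.5,"z":0,"rx":0,"ry":0,"rz":7.5,"jaw":-1},
    {"x":-0.2,"y":2.5,"z":0,"rx":0,"ry":0,"rz":7.5,"jaw":-1},
    {"x":-0.2,"y":2.5,"z":0,"rx":0,"ry":0,"rz":7.5,"jaw":-1},
    {"x":-0.2,"y":2.5,"z":0,"rx":0,"ry":0,"rz":7.5,"jaw":-1},
    {"x":-0.2,"y":2.5,"z":0,"rx":0,"ry":0,"rz":7.5,"jaw":-1},
    {"x":-0.2,"y":2.5,"z":0,"rx":0,"ry":0,"rz":7.5,"jaw":-1},
    {"x":-0.2,"y":1.8,"z":0,"rx":0,"ry":0,"rz":6,"jaw":-1},
    {"x":0,"y":0,"z":0,"rx":0,"ry":0,"rz":0,"jaw":-1},
    {"x":0,"y":0,"z":0,"rx":0,"ry":0,"rz":0,"jaw":-1}
  ],
  "squeeze": 20
}}

```text
clock: 21.05
tool_pos: [0.4955, 0.133, 0.0992]
tool_rot: [0.708, -0.706, 0.01, -0.013]
ft_force: [-0.4, -0.1, 0.2]
grip_width: 0.0148
```

```bash
python3 st.py
```

```text
q [0.132 0.491 1.954 0.003 0.692 0.163] pos [495.5 133.   99.2] tool y [ 0.0043  0.0025 -1.    ] jawdeg -1.9 F [-0.4 -0.1  0.2] w 0.0148 21.05
```

Request:
{"name": "apply_moves", "arguments": {
  "series": [
    {"x":0.1,"y":-0.9,"z":-2,"rx":-0.15,"ry":0.25,"rz":-2.8,"jaw":-1},
    {"x":0,"y":0,"z":-3,"rx":0,"ry":0,"rz":0,"jaw":-1},
    {"x":0,"y":0,"z":0,"rx":0,"ry":0,"rz":0,"jaw":-1},
    {"x":0,"y":0,"z":0,"rx":0,"ry":0,"rz":0,"jaw":-1}
  ],
  "squeeze": 20
}}

```text
clock: 21.45
tool_pos: [0.4977, 0.121, 0.0495]
tool_rot: [-0.706, 0.706, -0.033, 0.034]
ft_force: [0.0, -0.8, -0.2]
grip_width: 0.0148
```

```bash
python3 st.py; python3 snap.py l1 .497 .123 .03
python3 - <<'E'
from h import *
im,d=read_camera('top')
cv2.imwrite('pics/l2.png',cv2.resize(im[221:261,205:265,::-1],None,fx=12,fy=12,interpolation=0))
E
```

```text
q [ 1.100e-01  5.750e-01  1.989e+00 -1.000e-03  5.750e-01  2.050e-01] pos [497.7 121.   49.5] tool y [ 2.3e-03 -3.0e-04 -1.0e+00] jawdeg -5.4 F [ 0.  -0.8 -0.2] w 0.0148 21.45
[0.49779036 0.12130647 0.04984957]
```

View pics/l1.png

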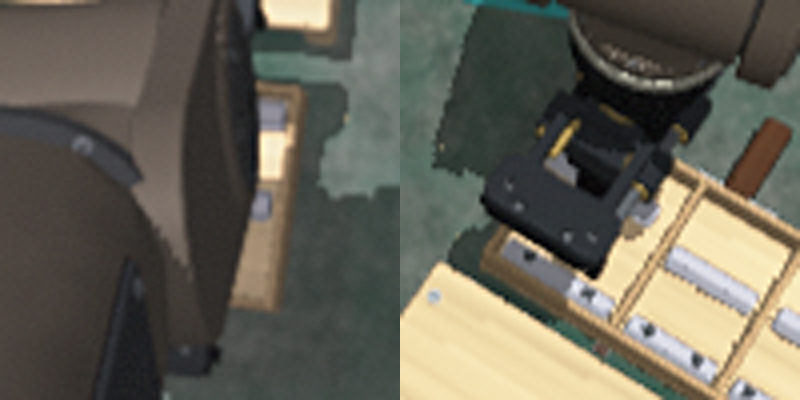

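View pics/l2.png

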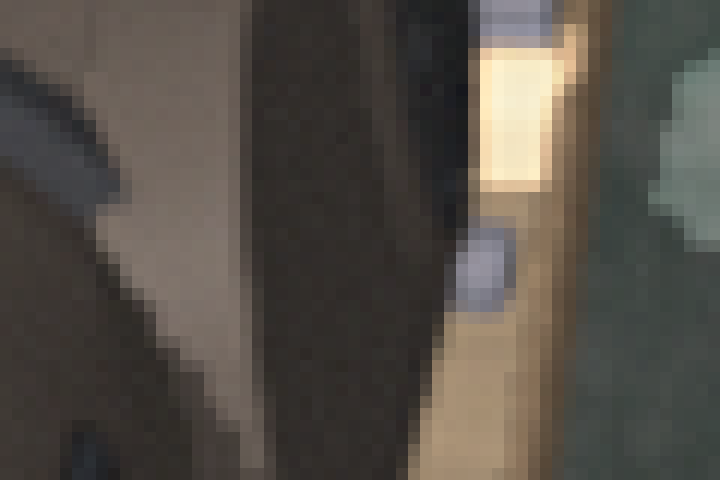

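Run:
```python
from h import *
f=lambda a,b,z:(atz('top',(205+a/12-.5, 221+b/12-.5),z)*1000).round(1)[:2]
print('end',f(514,270,.053),'wall',f(540,270,.03),f(566,270,.03),f(590,270,.0))
# side: left end of bar seen in l1: crop (658,212),(-400)
u,v=proj('side',[.497,.123,.03]).astype(int); p=(u-50+258/4-.5,v-50+212/4-.5); print('side left end',atz('side',p,.053)*1000)
```

```text
end [495.2  85. ] wall [497.9  84.1] [498.   79.6] [501.5  79.8]
side left end [497.35587253 153.10646915  53.        ]
```

Request:
{"name": "apply_moves", "arguments": {
  "series": [
    {"x":0,"y":0.35,"z":-0.7,"rx":0,"ry":0.1,"rz":0.7,"jaw":-1},
    {"x":0,"y":0,"z":-0.7,"rx":0,"ry":0,"rz":0,"jaw":-1},
    {"x":0,"y":0,"z":0,"rx":0,"ry":0,"rz":0,"jaw":-1},
    {"x":0,"y":0,"z":0,"rx":0,"ry":0,"rz":0,"jaw":-1}
  ],
  "squeeze": 20
}}

```text
clock: 22.0
tool_pos: [0.4987, 0.1256, 0.0368]
tool_rot: [0.707, -0.706, 0.026, -0.03]
ft_force: [0.7, -0.1, -0.3]
grip_width: 0.0151
```

```bash
python3 st.py; python3 snap.py l3 .497 .123 .03
python3 - <<'E'
from h import *
im,d=read_camera('top')
cv2.imwrite('pics/l4.png',cv2.resize(im[231:261,225:265,::-1],None,fx=15,fy=15,interpolation=0))
E
```

```text
q [ 0.118  0.598  1.993 -0.     0.545  0.198] pos [498.7 125.6  36.8] tool y [ 5.2e-03  4.0e-04 -1.0e+00] jawdeg -4.56 F [ 0.7 -0.1 -0.3] w 0.0151 22.0
[0.49871313 0.12550315 0.03685661]
```

View pics/l3.png

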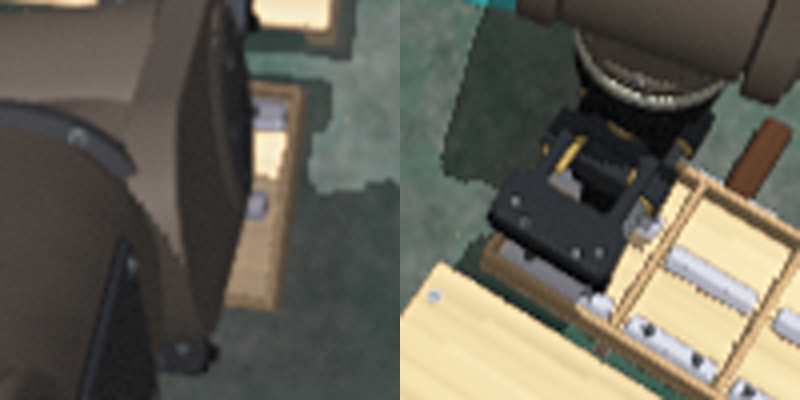

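View pics/l4.png

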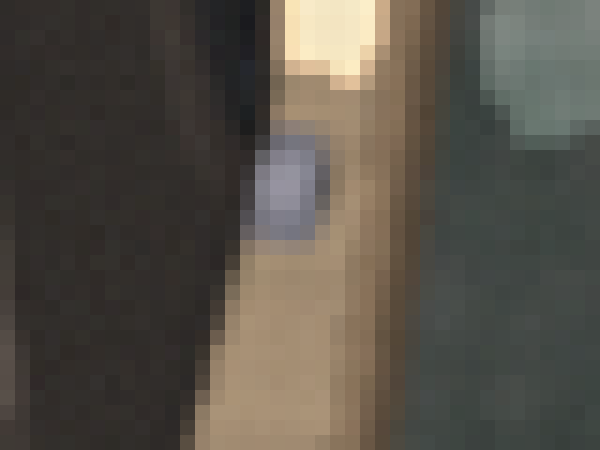

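Run:
```python
from h import *
f=lambda a,b,z:(atz('top',(225+a/15-.5, 231+b/15-.5),z)*1000).round(1)[:2]
print('end',f(326,190,.040),'wall in/out/bottom',f(362,190,.03),f(390,190,.03),f(418,190,.0),f(435,190,0))
u,v=proj('side',[.497,.123,.03]).astype(int); p=(u-50+257/4-.5,v-50+225/4-.5); print('side left end',atz('side',p,.040)*1000)
```

```text
end [496.3  89.2] wall in/out/bottom [497.5  85.8] [497.6  82. ] [501.1  82.5] [501.1  80.1]
side left end [499.08248053 155.33360501  40.        ]
```

Request:
{"name": "apply_moves", "arguments": {
  "series": [
    {"x":0,"y":0,"z":-1.1,"rx":0,"ry":0.3,"rz":0,"jaw":-1},
    {"x":0,"y":0,"z":-1,"rx":0,"ry":0,"rz":0,"jaw":-1},
    {"x":0,"y":0,"z":0,"rx":0,"ry":0,"rz":0,"jaw":-1},
    {"x":0,"y":0,"z":0,"rx":0,"ry":0,"rz":0,"jaw":-1}
  ],
  "squeeze": 20
}}

```text
clock: 22.55
tool_pos: [0.4991, 0.1255, 0.0142]
tool_rot: [0.707, -0.706, 0.028, -0.028]
ft_force: [-0.8, -0.6, 14.0]
grip_width: 0.0149
```

```bash
python3 st.py;python3 snap.py l5 .497 .123 .03
```

```text
q [1.18e-01 6.40e-01 2.00e+00 1.00e-03 5.01e-01 1.97e-01] pos [499.1 125.5  14.2] tool y [ 5.e-04  5.e-04 -1.e+00] jawdeg -4.58 F [-0.8 -0.6 14. ] w 0.0149 22.55
[0.49904905 0.12550133 0.01445674]
```

View pics/l5.png

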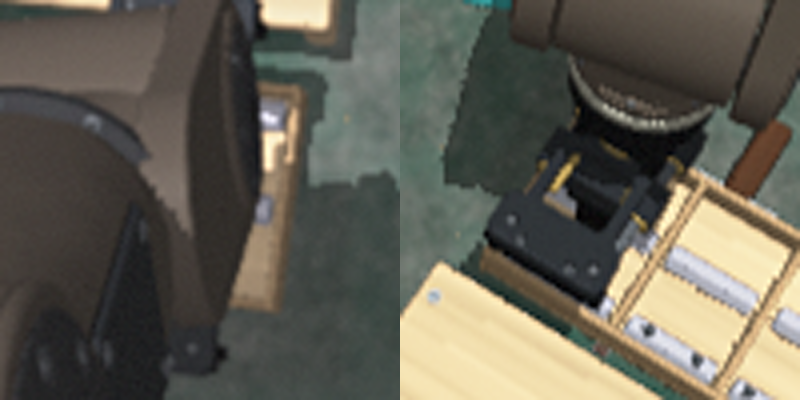

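Request:
{"name": "apply_moves", "arguments": {
  "series": [
    {"x":0,"y":0,"z":0.1,"rx":0,"ry":0,"rz":0,"jaw":-0.4},
    {"x":0,"y":0,"z":0,"rx":0,"ry":0,"rz":0,"jaw":-0.4},
    {"x":0,"y":0,"z":0,"rx":0,"ry":0,"rz":0,"jaw":-0.4},
    {"x":0,"y":0,"z":1,"rx":0,"ry":0,"rz":0,"jaw":-0.4},
    {"x":0,"y":0,"z":3,"rx":0,"ry":0,"rz":0,"jaw":-0.2},
    {"x":0,"y":0,"z":4,"rx":0,"ry":0,"rz":0,"jaw":-0.2},
    {"x":-0.5,"y":-4,"z":1,"rx":0,"ry":0,"rz":8,"jaw":-0.2},
    {"x":-0.5,"y":-4,"z":0,"rx":0,"ry":0,"rz":8,"jaw":-0.2},
    {"x":-0.5,"y":-4,"z":0,"rx":0,"ry":0,"rz":8,"jaw":-0.2},
    {"x":-0.5,"y":-4,"z":0,"rx":0,"ry":0,"rz":8,"jaw":-0.2},
    {"x":-0.5,"y":0,"z":0,"rx":0,"ry":0,"rz":8,"jaw":-0.2}
  ],
  "squeeze": 20
}}

```text
clock: 23.75
tool_pos: [0.4742, -0.0343, 0.1142]
tool_rot: [-0.671, 0.674, 0.22, -0.216]
ft_force: [0.6, 1.1, 1.0]
grip_width: 0.0381
```

```bash
python3 st.py
python3 - <<'E'
from h import *
o=[]
for n,s in (('top',(180,300,130,280)),('side',(240,390,340,470))):
    im,d=read_camera(n); np.save(f'{n}2.npy',im); np.save(f'{n}2d.npy',d)
    cv2.imwrite(f'pics/after_{n}.png',cv2.resize(im[s[0]:s[1],s[2]:s[3],::-1],None,fx=4,fy=4,interpolation=0 if n=='side' else 2))
E
```

```text
q [-0.211  0.425  2.03  -0.     0.68  -0.838] pos [474.2 -34.3 114.2] tool y [ 0.0066 -0.0014 -1.    ] jawdeg 35.91 F [0.6 1.1 1. ] w 0.0381 23.75
```

View pics/after_top.png

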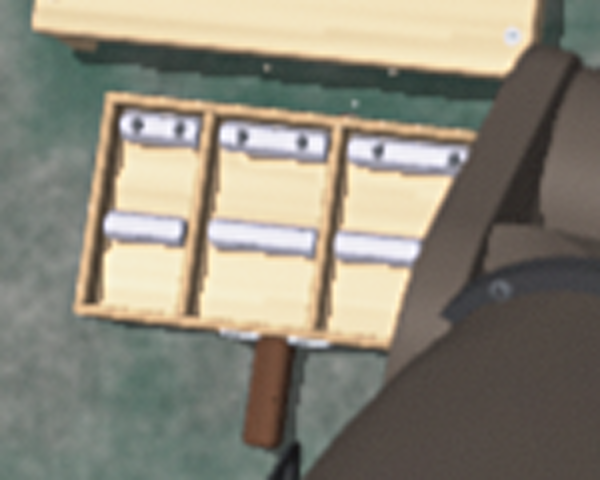

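View pics/after_side.png

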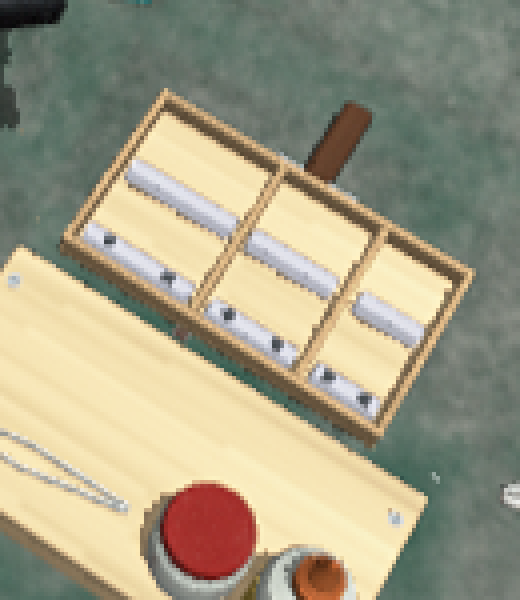

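```bash
python3 - <<'E'
from h import *
im=np.load('top2.npy'); R=im.astype(int)
for v in range(268,290,3):
    row=R[v,185:210]; m=(row[:,0]-row[:,2]>35)&(row[:,0]<160); c=np.flatnonzero(m)+185
    if len(c): print(v,c.min(),c.max(),(atz('top',(c.mean(),v),.03)*1000).round(1)[:2], (atz('top',(c.min()-.5,v),.03)*1000).round(1)[1],(atz('top',(c.max()+.5,v),.03)*1000).round(1)[1])
im=np.load('side2.npy'); R=im.astype(int)
m=(R[...,0]-R[...,2]>35)&(R[...,0]<140); m[:, :405]=0;m[:,445:]=0;m[:255]=0;m[290:]=0
P=np.argwhere(m)[:,::-1]; print(len(P),P.min(0),P.max(0),(atz('side',P.mean(0),.025)*1000).round(1))
m=R=None
E
python3 - <<'E'
import sys; sys.path.insert(0,'.')
from fit import *
V=np.array([[x,y,z] for x in(-.1145,-.0575) for y in(-.009,.009) for z in (.008,.03)])
for n in('top','side'):
    im=np.load(f'{n}2.npy').astype(int); pp=proj(n,[.42,.188,.02]); g=np.zeros((480,640),np.uint8); cv2.circle(g,tuple(pp.astype(int)),22,1,-1)
    m=(im[...,0]-im[...,2]>30)&(im[...,0]<140)&(g>0)&(im[...,0]>55)
    p,e=fit(n,V,m,(.511,.182,-.081)); print(n,(p[:2]*1000).round(1),np.degrees(p[2]).round(1),e, 'pull',(p[:2]+[-.0895*np.cos(p[2]),-.0895*np.sin(p[2])]).round(4),m.sum())
E
```

```text
268 194 201 [444.5 187.5] 195.6 179.4
271 194 200 [438.4 188.2] 195.3 181.1
274 193 200 [432.3 188.9] 197.0 180.8
277 193 199 [426.3 189.6] 196.7 182.5
280 192 199 [420.2 190.3] 198.4 182.2
283 192 199 [414.2 190. ] 198.1 181.9
286 192 198 [408.1 190.7] 197.8 183.6
289 191 198 [402.1 191.4] 199.5 183.3
184 [405 266] [432 289] [433.3 186.2  25. ]
top [511.2 182.7] -5.0 0.5305164319248826 pull [0.4221 0.1905] 213
side [513.9 184.3] -3.1 0.4479166666666667 pull [0.4246 0.1892] 228
```

Request:
{"name": "apply_moves", "arguments": {
  "series": [
    {"x":-0.7,"y":3,"z":0,"rx":0.1,"ry":0.3,"rz":6.5,"jaw":-0.2},
    {"x":-0.7,"y":3,"z":0,"rx":0,"ry":0,"rz":6.5,"jaw":-0.2},
    {"x":-0.7,"y":3,"z":0,"rx":0,"ry":0,"rz":6.5,"jaw":-0.2},
    {"x":-0.7,"y":3,"z":0,"rx":0,"ry":0,"rz":6.5,"jaw":-0.2},
    {"x":-0.7,"y":3,"z":0,"rx":0,"ry":0,"rz":6.5,"jaw":-0.2},
    {"x":-0.7,"y":3,"z":0,"rx":0,"ry":0,"rz":6.5,"jaw":-0.2},
    {"x":-0.7,"y":3,"z":0,"rx":0,"ry":0,"rz":6.5,"jaw":-0.2},
    {"x":-0.4,"y":1.5,"z":0,"rx":0,"ry":0,"rz":4,"jaw":-0.2},
    {"x":0,"y":0,"z":0,"rx":0,"ry":0,"rz":0,"jaw":-0.2},
    {"x":0,"y":0,"z":0,"rx":0,"ry":0,"rz":0,"jaw":-0.2}
  ],
  "squeeze": 20
}}

```text
clock: 24.85
tool_pos: [0.418, 0.2075, 0.118]
tool_rot: [0.522, -0.522, -0.479, 0.475]
ft_force: [0.5, 0.1, 0.2]
grip_width: 0.0385
```

```bash
python3 st.py
```

```text
q [ 0.318  0.409  2.046  0.004  0.682 -1.166] pos [418.  207.5 118. ] tool y [ 0.0037  0.0039 -1.    ] jawdeg 84.85 F [0.5 0.1 0.2] w 0.0385 24.85
```

Request:
{"name": "apply_moves", "arguments": {
  "series": [
    {"x":0.2,"y":-1.8,"z":-1,"rx":-0.2,"ry":0.2,"rz":0.5,"jaw":-0.2},
    {"x":0,"y":0,"z":-3,"rx":0,"ry":0,"rz":0,"jaw":-0.2},
    {"x":0,"y":0,"z":-3,"rx":0,"ry":0,"rz":0,"jaw":-0.2},
    {"x":0,"y":0,"z":0,"rx":0,"ry":0,"rz":0,"jaw":-0.2},
    {"x":0,"y":0,"z":0,"rx":0,"ry":0,"rz":0,"jaw":-0.2}
  ],
  "squeeze": 20
}}

```text
clock: 25.35
tool_pos: [0.422, 0.1869, 0.0481]
tool_rot: [-0.524, 0.525, 0.475, -0.473]
ft_force: [-0.3, -0.1, -0.3]
grip_width: 0.038
```

```bash
python3 st.py; python3 snap.py p1 .43 .188 .03
```

```text
q [ 0.274  0.533  2.113  0.     0.492 -1.197] pos [422.  186.9  48.1] tool y [ 0.0034  0.001  -1.    ] jawdeg 84.26 F [-0.3 -0.1 -0.3] w 0.038 25.35
[0.42221242 0.18717271 0.04868166]
```

View pics/p1.png

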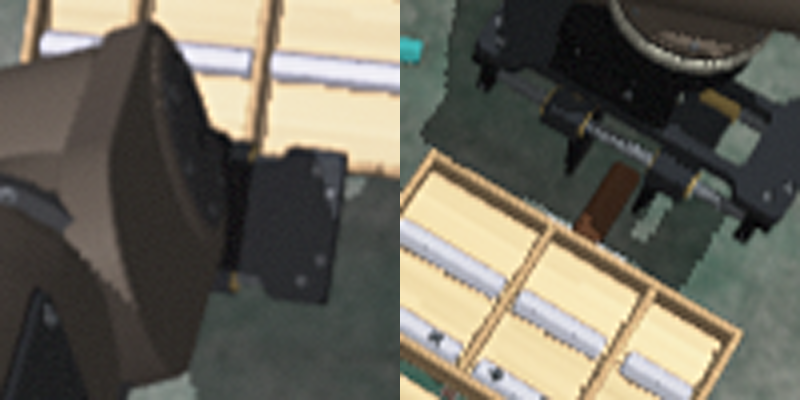

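Request:
{"name": "apply_moves", "arguments": {
  "series": [
    {"x":0,"y":0.12,"z":-2,"rx":0,"ry":0.2,"rz":1,"jaw":-0.2},
    {"x":0,"y":0,"z":-1.4,"rx":0,"ry":0,"rz":0,"jaw":-0.2},
    {"x":0,"y":0,"z":0,"rx":0,"ry":0,"rz":0,"jaw":-0.2}
  ],
  "squeeze": 20
}}

```text
clock: 25.75
tool_pos: [0.4244, 0.1888, 0.0178]
tool_rot: [-0.519, 0.521, 0.482, -0.476]
ft_force: [0.9, 0.0, 0.2]
grip_width: 0.0383
```

```bash
python3 st.py
```

```text
q [ 0.276  0.595  2.126  0.003  0.411 -1.214] pos [424.4 188.8  17.8] tool y [ 0.0082  0.0034 -1.    ] jawdeg 85.24 F [0.9 0.  0.2] w 0.0383 25.75
```

Request:
{"name": "apply_moves", "arguments": {
  "series": [
    {"x":-0.3,"y":0,"z":-0.9,"rx":-0.2,"ry":0.5,"rz":0,"jaw":-0.2},
    {"x":0,"y":0,"z":0,"rx":0,"ry":0,"rz":0,"jaw":-1},
    {"x":0,"y":0,"z":0,"rx":0,"ry":0,"rz":0,"jaw":-1},
    {"x":0,"y":0,"z":0,"rx":0,"ry":0,"rz":0,"jaw":-1},
    {"x":0,"y":0,"z":0,"rx":0,"ry":0,"rz":0,"jaw":-1},
    {"x":0,"y":0,"z":0,"rx":0,"ry":0,"rz":0,"jaw":-1}
  ],
  "squeeze": 25
}}

```text
clock: 26.35
tool_pos: [0.4225, 0.1894, 0.0115]
tool_rot: [-0.52, 0.521, 0.48, -0.478]
ft_force: [-0.3, 0.3, -2.8]
grip_width: 0.0177
```

```bash
python3 st.py
```

```text
q [ 0.279  0.608  2.129 -0.     0.401 -1.209] pos [422.5 189.4  11.5] tool y [ 2.9e-03  8.0e-04 -1.0e+00] jawdeg 85.22 F [-0.3  0.3 -2.8] w 0.0177 26.35
```

The pull is gripped. The tray sits about 10 mm to the right of the bay's centre line, so I shift it left first and then check against the mouth.

Request:
{"name": "apply_moves", "arguments": {
  "series": [
    {"x":0.2,"y":0.3,"z":-0.05,"rx":0,"ry":0,"rz":0,"jaw":-1},
    {"x":0.3,"y":0.4,"z":0,"rx":0,"ry":0,"rz":0,"jaw":-1},
    {"x":0.3,"y":0.3,"z":0,"rx":0,"ry":0,"rz":0.3,"jaw":-1},
    {"x":0,"y":0,"z":0,"rx":0,"ry":0,"rz":0,"jaw":-1},
    {"x":0,"y":0,"z":0,"rx":0,"ry":0,"rz":0,"jaw":-1}
  ],
  "squeeze": 25
}}

```text
clock: 26.85
tool_pos: [0.4306, 0.1999, 0.0112]
tool_rot: [-0.519, 0.52, 0.48, -0.479]
ft_force: [-1.4, -2.2, 3.1]
grip_width: 0.018
```

```bash
python3 st.py
python3 - <<'E'
from h import *
for n,s in (('top',(120,270,130,290)),('side',(250,400,310,470))):
    im,d=read_camera(n)
    cv2.imwrite(f'pics/mouth_{n}.png',cv2.resize(im[s[0]:s[1],s[2]:s[3],::-1],None,fx=4,fy=4,interpolation=0))
E
```

```text
q [ 0.295  0.617  2.1   -0.     0.423 -1.196] pos [430.6 199.9  11.2] tool y [ 1.6e-03  4.0e-04 -1.0e+00] jawdeg 85.47 F [-1.4 -2.2  3.1] w 0.018 26.85
```

View pics/mouth_top.png

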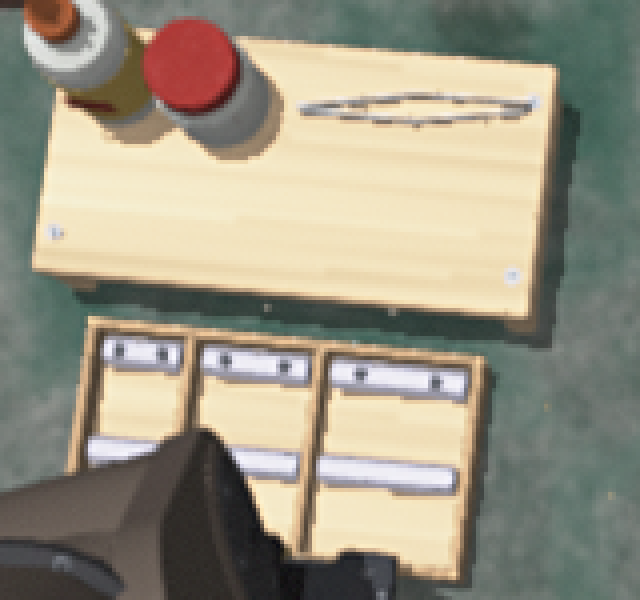

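View pics/mouth_side.png

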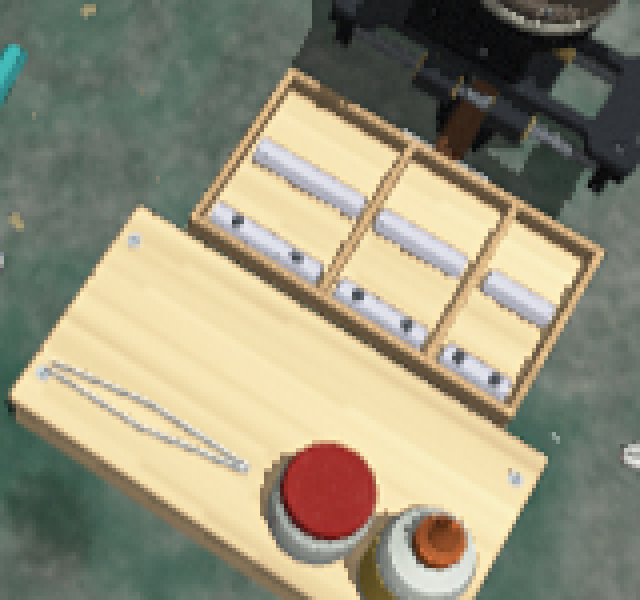

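Run:
```python
from h import *
def W(n,a,b,z):
    o={'top':(130,120),'side':(310,250)}[n]; return (atz(n,(o[0]+a/4-.5,o[1]+b/4-.5),z)*1000)[:2]
for n,T,B in (('top',[(90,318),(486,355)],[(33,269),(530,318)]),('side',[(510,412),(193,218)],[(547,460),(140,208)])):
    t=[W(n,*p,.03) for p in T]; b=[W(n,*p,.056) for p in B]
    for nm,x in(('tray back',t),('board front',b)):
        d=x[1]-x[0]; print(n,nm,np.round(x,1).tolist(),'len',np.hypot(*d).round(1),'yaw',(np.degrees(np.arctan2(d[1],d[0]))+90).round(2))
    d=b[0]-b[1]; y=d/np.hypot(*d); x=np.array([y[1],-y[0]]); m=(np.array(t).mean(0)-np.array(b).mean(0)); print('tray back mid rel board front: x',(m@x).round(1),'y',(m@y).round(1))
```

```text
top tray back [[584.2, 289.1], [569.4, 83.9]] len 205.7 yaw -4.13
top board front [[603.8, 311.1], [584.1, 58.8]] len 253.1 yaw -4.46
tray back mid rel board front: x -17.2 y 0.3
side tray back [[582.2, 286.3], [567.8, 86.4]] len 200.5 yaw -4.12
side board front [[605.2, 310.5], [586.6, 61.0]] len 250.2 yaw -4.26
tray back mid rel board front: x -20.9 y -1.0
```

The tray is centred to within about 1 mm and square to within 0.3°. Now I slide it in gently, about 136 mm.

Request:
{"name": "apply_moves", "arguments": {
  "series": [
    {"x":0.2,"y":-0.01,"z":0,"rx":0,"ry":0,"rz":0,"jaw":-1},
    {"x":0.4,"y":-0.03,"z":0,"rx":0,"ry":0,"rz":0,"jaw":-1},
    {"x":0.6,"y":-0.05,"z":0,"rx":0,"ry":0,"rz":0,"jaw":-1},
    {"x":0.6,"y":-0.05,"z":0,"rx":0,"ry":0,"rz":0,"jaw":-1},
    {"x":0.6,"y":-0.05,"z":0,"rx":0,"ry":0,"rz":0,"jaw":-1},
    {"x":0.4,"y":-0.03,"z":0,"rx":0,"ry":0,"rz":0,"jaw":-1},
    {"x":0.2,"y":-0.01,"z":0,"rx":0,"ry":0,"rz":0,"jaw":-1},
    {"x":0,"y":0,"z":0,"rx":0,"ry":0,"rz":0,"jaw":-1}
  ],
  "squeeze": 25
}}

```text
clock: 27.75
tool_pos: [0.4629, 0.1972, 0.0112]
tool_rot: [-0.519, 0.519, 0.48, -0.48]
ft_force: [-1.6, -0.1, 1.4]
grip_width: 0.0174
```

```bash
python3 st.py; python3 snap.py q1 .56 .18 .03
```

```text
q [ 0.271  0.637  2.03   0.     0.474 -1.221] pos [462.9 197.2  11.2] tool y [ 7.e-04  3.e-04 -1.e+00] jawdeg 85.47 F [-1.6 -0.1  1.4] w 0.0174 27.75
[0.46293575 0.19720088 0.01118947]
```

View pics/q1.png

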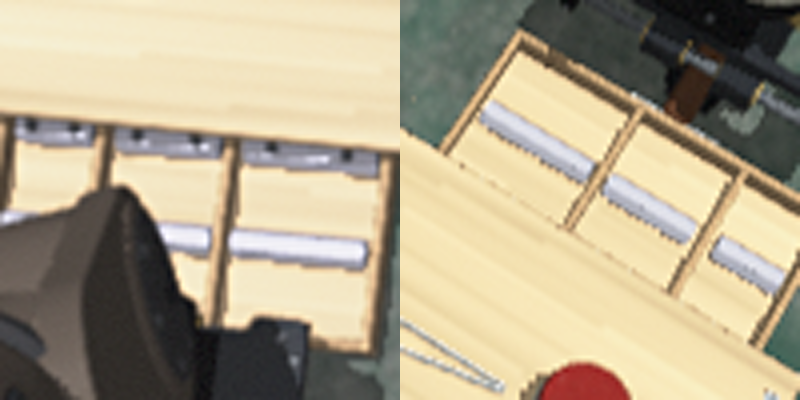

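Request:
{"name": "apply_moves", "arguments": {
  "series": [
    {"x":0.3,"y":-0.02,"z":0,"rx":0,"ry":0,"rz":0,"jaw":-1},
    {"x":0.5,"y":-0.04,"z":0,"rx":0,"ry":0,"rz":0,"jaw":-1},
    {"x":0.7,"y":-0.05,"z":0,"rx":0,"ry":0,"rz":0,"jaw":-1},
    {"x":0.7,"y":-0.05,"z":0,"rx":0,"ry":0,"rz":0,"jaw":-1},
    {"x":0.7,"y":-0.05,"z":0,"rx":0,"ry":0,"rz":0,"jaw":-1},
    {"x":0.7,"y":-0.05,"z":0,"rx":0,"ry":0,"rz":0,"jaw":-1},
    {"x":0.7,"y":-0.05,"z":0,"rx":0,"ry":0,"rz":0,"jaw":-1},
    {"x":0.7,"y":-0.05,"z":0,"rx":0,"ry":0,"rz":0,"jaw":-1},
    {"x":0.7,"y":-0.05,"z":0,"rx":0,"ry":0,"rz":0,"jaw":-1},
    {"x":0.7,"y":-0.05,"z":0,"rx":0,"ry":0,"rz":0,"jaw":-1},
    {"x":0.7,"y":-0.05,"z":0,"rx":0,"ry":0,"rz":0,"jaw":-1},
    {"x":0.5,"y":-0.04,"z":0,"rx":0,"ry":0,"rz":0,"jaw":-1},
    {"x":0.3,"y":-0.02,"z":0,"rx":0,"ry":0,"rz":0,"jaw":-1},
    {"x":0,"y":0,"z":0,"rx":0,"ry":0,"rz":0,"jaw":-1}
  ],
  "squeeze": 25
}}

```text
clock: 29.25
tool_pos: [0.5489, 0.1909, 0.0112]
tool_rot: [-0.519, 0.519, 0.48, -0.48]
ft_force: [-1.4, 0.3, 1.7]
grip_width: 0.0176
```

```bash
python3 st.py; python3 snap.py q2 .56 .18 .03
```

```text
q [ 0.221  0.701  1.834  0.     0.606 -1.271] pos [548.9 190.9  11.2] tool y [ 5.e-04  2.e-04 -1.e+00] jawdeg 85.48 F [-1.4  0.3  1.7] w 0.0176 29.25
[0.548859   0.19089782 0.0112364 ]
```

View pics/q2.png

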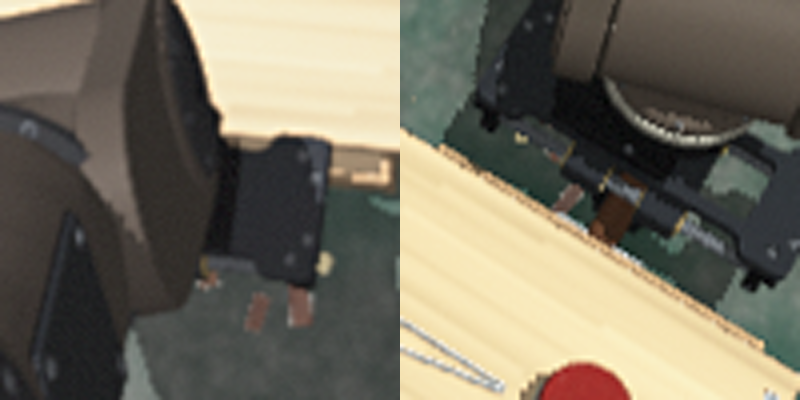

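Request:
{"name": "apply_moves", "arguments": {
  "series": [
    {"x":0.3,"y":-0.02,"z":0,"rx":0,"ry":0,"rz":0,"jaw":-1},
    {"x":0.4,"y":-0.03,"z":0,"rx":0,"ry":0,"rz":0,"jaw":-1},
    {"x":0.4,"y":-0.03,"z":0,"rx":0,"ry":0,"rz":0,"jaw":-1},
    {"x":0.2,"y":-0.02,"z":0,"rx":0,"ry":0,"rz":0,"jaw":-1},
    {"x":0.1,"y":0,"z":0,"rx":0,"ry":0,"rz":0,"jaw":-1}
  ],
  "squeeze": 25
}}

```text
clock: 29.85
tool_pos: [0.5628, 0.1899, 0.0112]
tool_rot: [0.519, -0.519, -0.48, 0.48]
ft_force: [-4.2, 0.6, 1.9]
grip_width: 0.0177
```

```bash
python3 st.py
```

```text
q [ 0.214  0.712  1.8    0.     0.63  -1.279] pos [562.8 189.9  11.2] tool y [-1.e-03 -1.e-04 -1.e+00] jawdeg 85.51 F [-4.2  0.6  1.9] w 0.0177 29.85
```

Request:
{"name": "apply_moves", "arguments": {
  "series": [
    {"x":0.1,"y":-0.01,"z":0,"rx":0,"ry":0,"rz":0,"jaw":-1},
    {"x":0.1,"y":-0.01,"z":0,"rx":0,"ry":0,"rz":0,"jaw":-1}
  ],
  "squeeze": 25
}}

```text
clock: 30.05
tool_pos: [0.5642, 0.1898, 0.0112]
tool_rot: [0.52, -0.519, -0.479, 0.481]
ft_force: [-9.5, 2.4, 5.9]
grip_width: 0.0176
```

```bash
python3 st.py; python3 snap.py q3 .58 .18 .03
```

```text
q [ 2.130e-01  7.140e-01  1.796e+00  1.000e-03  6.350e-01 -1.280e+00] pos [564.2 189.8  11.2] tool y [-2.7e-03 -2.0e-04 -1.0e+00] jawdeg 85.51 F [-9.5  2.4  5.9] w 0.0176 30.05
[0.56412398 0.18974803 0.01119464]
```

View pics/q3.png

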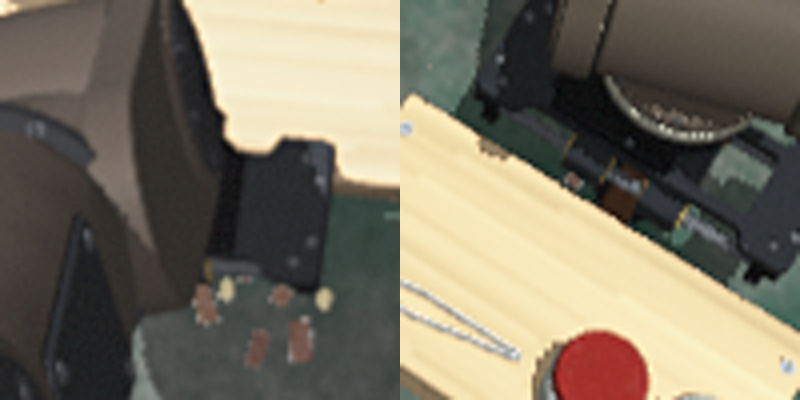

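Request:
{"name": "apply_moves", "arguments": {
  "series": [
    {"x":0.2,"y":-0.02,"z":0,"rx":0,"ry":0,"rz":0,"jaw":-1},
    {"x":0.1,"y":0,"z":0,"rx":0,"ry":0,"rz":0,"jaw":-1}
  ],
  "squeeze": 25
}}

```text
clock: 30.35
tool_pos: [0.5643, 0.1898, 0.0111]
tool_rot: [0.521, -0.517, -0.478, 0.483]
ft_force: [-4.7, -0.9, 3.7]
grip_width: 0.0178
```

The tray has stopped against the rail: commanded forward, it no longer advances. Releasing and retreating.

Request:
{"name": "apply_moves", "arguments": {
  "series": [
    {"x":0,"y":0,"z":0,"rx":0,"ry":0,"rz":0,"jaw":-0.2},
    {"x":0,"y":0,"z":0,"rx":0,"ry":0,"rz":0,"jaw":-0.2},
    {"x":0,"y":0,"z":0,"rx":0,"ry":0,"rz":0,"jaw":-0.2},
    {"x":0,"y":0,"z":0,"rx":0,"ry":0,"rz":0,"jaw":-0.2},
    {"x":0,"y":0,"z":1,"rx":0,"ry":0,"rz":0,"jaw":-0.2},
    {"x":0,"y":0,"z":3,"rx":0,"ry":0,"rz":0,"jaw":-0.2},
    {"x":0,"y":0,"z":4,"rx":0,"ry":0,"rz":0,"jaw":-0.2},
    {"x":-3,"y":-3,"z":3,"rx":0,"ry":0,"rz":0,"jaw":-0.2},
    {"x":-2,"y":-5,"z":1,"rx":0,"ry":0,"rz":0,"jaw":-0.2},
    {"x":-1,"y":-5,"z":0,"rx":0,"ry":0,"rz":0,"jaw":-0.2},
    {"x":-1,"y":-5,"z":0,"rx":0,"ry":0,"rz":0,"jaw":-0.2},
    {"x":-1,"y":-5,"z":0,"rx":0,"ry":0,"rz":0,"jaw":-0.2},
    {"x":-1,"y":-5,"z":0,"rx":0,"ry":0,"rz":0,"jaw":-0.2},
    {"x":0,"y":0,"z":0,"rx":0,"ry":0,"rz":0,"jaw":-0.2}
  ],
  "squeeze": 25
}}

```text
clock: 31.75
tool_pos: [0.4767, -0.0871, 0.1396]
tool_rot: [-0.516, 0.52, 0.482, -0.481]
ft_force: [-0.4, 0.3, 0.3]
grip_width: 0.038
```

```bash
python3 st.py
python3 - <<'E'
from h import *
for n,s in (('top',(120,270,130,290)),('side',(250,400,310,470))):
    im,d=read_camera(n)
    np.save(f'{n}3.npy',im)
    cv2.imwrite(f'pics/end_{n}.png',cv2.resize(im[s[0]:s[1],s[2]:s[3],::-1],None,fx=4,fy=4,interpolation=0))
E
```

```text
q [-0.316  0.395  1.984 -0.002  0.758 -1.812] pos [476.7 -87.1 139.6] tool y [ 0.0047 -0.0031 -1.    ] jawdeg 85.76 F [-0.4  0.3  0.3] w 0.038 31.75
```

View pics/end_top.png

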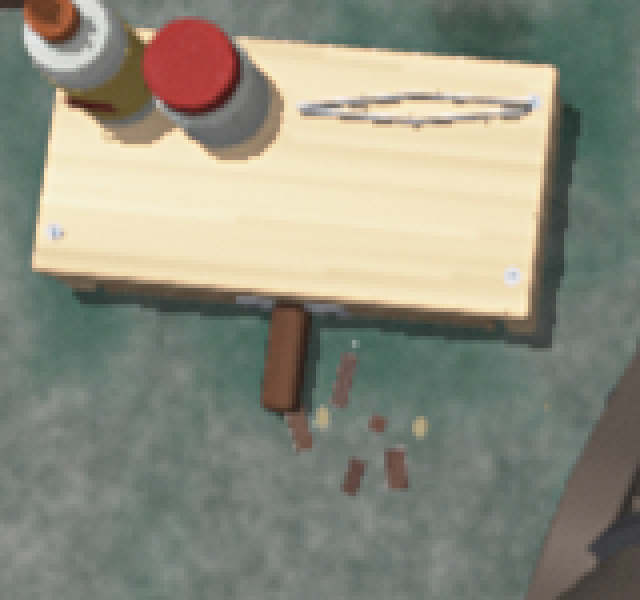

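View pics/end_side.png

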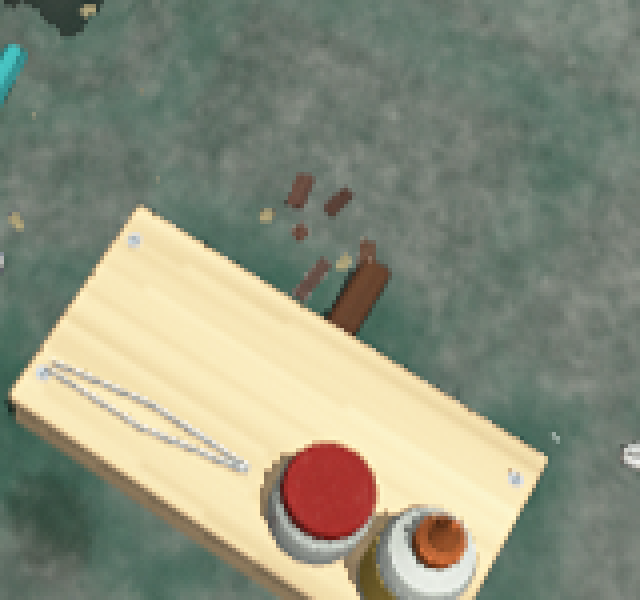

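Run:
```python
from h import *
def W(n,a,b,z):
    o={'top':(130,120),'side':(310,250)}[n]; return (atz(n,(o[0]+a/4-.5,o[1]+b/4-.5),z)*1000)[:2]
for n,tip,B in (('top',[(262,408),(300,411)],[(33,269),(530,318)]),('side',[(390,270),(357,260)],[(547,460),(140,208)])):
    b=[W(n,*p,.056) for p in B]; t=np.mean([W(n,*p,.03) for p in tip],0)
    d=b[0]-b[1]; y=d/np.hypot(*d); x=np.array([y[1],-y[0]]); m=t-np.array(b).mean(0); print(n,t.round(1),'x',(m@x).round(1),'y',(m@y).round(1))
im=np.load('top3.npy'); cv2.imwrite('pics/endz.png',cv2.resize(im[180:230,135:270,::-1],None,fx=5.9,fy=5.9,interpolation=2))
```

```text
top [538.9 187.8] x -55.1 y -1.4
side [542.8 187.4] x -53.1 y -2.3
```

View pics/endz.png

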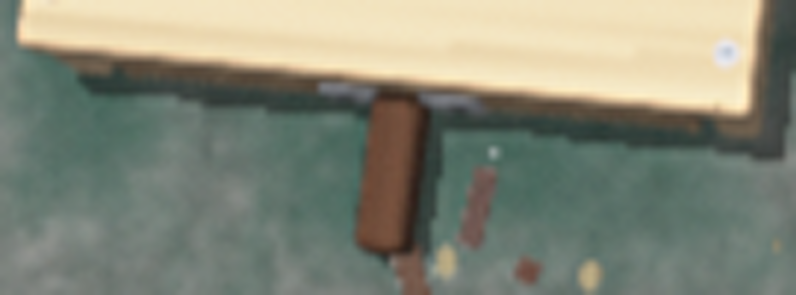

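```bash
python3 -c "
from cell import *
print(job_done(), read_state()['clock'])"
```

```text
the job is handed in; nothing more can be done
the job is handed in; nothing more can be done
```

The three aluminium spacers are in the tray, each in the row of its length, and the tray is home under the riser. I handed the job in at about 32 s of the 72 s allowed, and no verdict was reported.

**What I did:** I placed the spacers in the order medium, short, long. Then I gripped the pull, shifted the tray about 10 mm left to line it up with the bay, slid it in until it stopped against the rail, and let go. The turquoise and black look-alikes, the sanding block and the brush were never approached.

**Last checks:**
- **Spacers:** before the slide, both views showed all three lying flat and crosswise. They were within about 3.5 mm of each row's middle line, since the row walls allow no more. After the slide they are hidden under the board, so I could not check them again.
- **Tray depth:** the pull's tip measured 55 mm (top view) and 53 mm (side view) in front of the board's edge, where 55 mm means fully home.
- **Tray position:** the tray is 1–2 mm off the bay's middle. It was about 0.3° from square just before the slide.
- **Force and release:** the highest force I read at the stop was about 10 N. The gripper is open and well clear.

**What failed or disagreed:**
- The first grasp on the medium spacer missed because the fingers were not yet closed. I repeated it and it held.
- The two cameras disagreed by 1–3 mm on positions, so I lined up each spacer against the tray's partitions in the picture before releasing it.

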